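# Make up the bead makers' kits

### The arm

A 6-joint arm with a two-finger parallel gripper is mounted at the origin on the work surface. World frame = base frame: x ahead of the robot, y to its left, z up, the work surface at z = 0. Lengths are in m, angles in rad, forces in N, time in s.
With the tool pointing down it reaches from about 0.3 to 0.775 m from the base axis. Payload 14.6 kg.
Tool frame: the origin (TCP) lies at the very end of the fingers, on their centre line; the grasp point (between the pads) lies 19 mm behind it; z points along the fingers, y is the line along which they close (so a half turn about z gives the same grasp; the last joint's range is limited). The gripper opens to 85 mm and grips with 20 to 120 N. Pads are 22 mm wide; open, the fingers measure 114 mm over their backs; the gripper's body (76 mm by 85 mm) begins 54 mm behind the grasp point. The pads swing forward as they close: fully open they stand 13 mm farther back than shut.
Start: joints at [-1.302, 0.3, 1.521, -0, 1.321, -0.067], TCP at [0.181, -0.519, 0.194] pointing down, gripper open.
Joint ranges: [-3.03, 3.03], [-0.79, 2.21], [0.23, 2.52], [-1.04, 4.18], [0, 3.07], [-2.55, 2.55]. Speed limits (rad/s): [2.22, 2.22, 2.57, 3.14, 3.14, 3.14].

### API

Orientations are given as a 3x3 rotation matrix whose columns are the frame's x, y, z axes.
In Python, from cell import sense, optics, ticket gives the robot as it stands. The module is installed in compiled form; this text tells all that it offers.
- The arm moves only by the tool arm_command, never from a script. Its argument "steps" is a list of rows, each an object with "offset": the shift along the tool's x, y, z in cm, a list of three; "twist": the turn, a rotation vector about the tool's x, y, z in degrees, a list of three; "fingers": the opening in per cent of the stroke, from 0 (shut) to 100 (fully open). In form: [{"offset": [tx, ty, tz], "twist": [ax, ay, az], "fingers": fingers}, ...]. A call has 1 to 12 rows; each row shifts and turns the commanded pose from where the row before left it, along the tool's axes as they then stand; what a row does not reach is not made up. A row lasts 1/12 s, in which the tool goes at most 41.7 mm and 7.16 degrees, less where a joint would pass 70% of its speed; a pose out of reach is approached as far as the arm can. A call with a gripper value outside its range is refused whole. The fingers move at their own pace and stop on an object; "newtons" is the grip in N (left out, the last holds). Time passes only in rows, so rows that do not move let the fingers close. It gives the time, the measured TCP pose, the force, the opening and the grip force at its end, in the units of the state.
- sense(): the state, without advancing time (a new reading comes with each control period).
- optics.get_image(name): name is "scene" or "top"; returns a dict with "frame" (384x512x3 uint8, blue, green, red), "fovy" (degrees; the focal length in pixels is half the picture's height over the tangent of half this angle, whatever the lens; pixels are square), "cx", "cy" (the principal point, pixels), "dist" ([k1, k2, p1, p2, k3] as OpenCV has them; the pictures are not rectified), "world_to_cam" (4x4, takes a point from world to camera coordinates). Camera axes: x right, y down, z forward; pixel columns grow to the right and rows downward; lengths in m; the calibration is good to about 2 mm. A picture is of the moment at which its call begins. There is no depth.
- ticket.close_job(): hands the job in; it is judged then, once.
Trained networks look in a picture, given as the dict that the camera call returned (one of the last four; its "shot" number tells which), for a name from the list of things; names that differ only in an ending like _2 or _b are one class to them, and where a whole thing is asked for, a point or a joint stands for the part that bears it (a point fixed in the world has none). Each returns a list of dicts, best first, with "p" (0 to 1); they miss things now and then, are a little off and sometimes report something else, mostly with a low value. They report only what shows in the picture. A call takes as long as a camera call.
- optics.silhouettes(picture, label): "region" (384x512 bool, what is visible of it) and "box" ([left, top, right, bottom] in pixels, round what is visible of it).
The state is a dict: "time": time; "q": joint angles; "joint_velocities": joint speeds; "tau": joint torques, N m; "position": TCP position; "ee_rot": TCP orientation; "wrist_force": force on the tool from outside, world axes, zero at the start; "torque": the same for the moment, N m; "opening": finger opening in m; "grasp_force": force on a finger pad.
Only numpy, scipy, OpenCV 4.12 (cv2) and the standard library are available. Lean on these libraries where they do the work, as an engineer would, in place of code of your own. Each camera call takes 0.05 s, during which the arm holds its last target. There are 200 camera calls.

### The job

Make up the kits for two glass-bead makers. The red tray gets the violet rod bundle, the white jar and the brass bead press; the white tray gets the lime-yellow rod bundle and the blue jar: lay each bundle along the tray's long stripe, stand each jar upright on the round spot, and set the press pins-up on the square, all centred to about a centimetre. Set the glass down without dropping it, and leave the green jar, the paddle and the brick where they are.

Things in the scene. Friction and masses are not known exactly. Their poses are not given: they have to be found in the camera images.
- tray_red: red fixed tray, 180 (x) x 140 mm (y); floor 6 mm above the bench, rim 4 mm wide, its top at 10 mm. Origin: centre of its underside, z up. Painted dark on the floor (no height), in tray x, y: a stripe 144 x 30 mm along x for a bundle, centre (0, -30) mm; a round spot 54 mm across for a jar, centre (42, 36) mm; a 50 mm square for the press, centre (-42, 36) mm
- tray_white: white fixed tray, 180 (x) x 140 mm (y); floor 6 mm above the bench, rim 4 mm wide, its top at 10 mm. Origin: centre of its underside, z up. Painted dark on the floor (no height), in tray x, y: a stripe 144 x 30 mm along x for a bundle, centre (0, -30) mm; a round spot 54 mm across for a jar, centre (42, 36) mm; a 50 mm square for the press, centre (-42, 36) mm
- bundle_violet: bundle of seven straight glass rods held by two black rubber bands, lying flat on the bench (it does not roll): 130 mm long (own x axis), 21 mm wide at mid height (own y), 19 mm high, about 90 g; origin at the centre of its underside. The rods are violet
- bundle_lime: bundle of seven straight glass rods held by two black rubber bands, lying flat on the bench (it does not roll): 130 mm long (own x axis), 21 mm wide at mid height (own y), 19 mm high, about 90 g; origin at the centre of its underside. The rods are lime yellow
- jar_blue: closed glass jar, upright, 44 mm diameter, 50 mm tall, about 90 g; origin at the centre of its underside, z up. Body and lid are all blue
- jar_white: closed glass jar, upright, 44 mm diameter, 50 mm tall, about 90 g; origin at the centre of its underside, z up. Body and lid are all white
- jar_green: closed glass jar, upright, 44 mm diameter, 50 mm tall, about 90 g; origin at the centre of its underside, z up. Body and lid are all green; surplus stock, to be left alone
- press: lower half of a bead press: brass block, 40 x 40 mm, 22 mm high, with two steel pins (6 mm thick, 12 mm tall) standing on opposite corners of its top, 13 mm from the centre in x and in y; about 250 g; origin at the centre of its underside, z up, x and y square to its sides
- paddle: graphite shaping paddle with a wooden handle, lying loose on the bench near the robot, along its own y: black plate 75 mm (x) by 55 mm (y), 10 mm thick, centred at y +75 mm; handle 18 mm thick from y -75 to +25 mm; to be left alone
- brick: pale loose firebrick, 75 mm (own x) by 115 mm (own y), 60 mm high, beyond the trays; origin at the centre of its underside; to be left alone

How it is judged:
By the outcome, as a careful person would: the job done as asked, in the order asked, and still so for the second after the job is handed in, with the robot touching nothing.
It also fails if it takes over 122 s, if anything falls off the work surface, if the arm or the gripper's body presses on something with over 40 N, if the wrist force passes 120 N, or if a joint passes its speed limit or range.

## Working session

There is one attempt and no reset: what is moved stays moved. The work goes in short steps, Python scripts to look and compute and a tool call to move; the robot and the scene stay as the last step left them, time stands still between calls to the robot, and variables do not carry over. Pictures are saved under pics/ and viewed, at most 14 in all, crops included, and the job is handed in when it is done.

Besides the shell and the picture viewer there is one more tool, called after ">>>" as a command line: name --argument value ..., lists and objects as JSON in quotes. arm_command: Moves the arm, as the interface text tells. Its arguments: {"type":"object","properties":{"steps":{"type":"array"},"newtons":{"type":"number"}},"required":["steps"]}

```bash
mkdir -p pics
cat > h.py <<'E'
import numpy as np, cv2
from cell import sense, optics, ticket
def K(p):
    h=p["frame"].shape[0]; f=h/2/np.tan(np.radians(p["fovy"])/2)
    return np.array([[f,0,p["cx"]],[0,f,p["cy"]],[0,0,1.]])
def ray(p,uv,z):
    n=cv2.undistortPoints(np.array(uv,float).reshape(-1,1,2),K(p),np.array(p["dist"],float)).reshape(-1,2)
    T=np.array(p["world_to_cam"]);R=T[:3,:3];c=-R.T@T[:3,3]
    d=np.c_[n,np.ones(len(n))]@R
    return c+d*((z-c[2])/d[:,2])[:,None]
def proj(p,X):
    T=np.array(p["world_to_cam"]); r=cv2.Rodrigues(T[:3,:3])[0]
    return cv2.projectPoints(np.array(X,float).reshape(-1,1,3),r,T[:3,3],K(p),np.array(p["dist"],float))[0].reshape(-1,2)
E
python3 - <<'E'
from h import *
for n in ["top","scene"]:
    p=optics.get_image(n); cv2.imwrite(f"pics/{n}0.png",p["frame"])
    T=np.array(p["world_to_cam"]);print(n,"cam at",-T[:3,:3].T@T[:3,3])
    for l in ["tray_red","tray_white","bundle_violet","bundle_lime","jar_blue","jar_white","jar_green","press","paddle","brick"]:
        for d in optics.silhouettes(p,l)[:2]:
            c=cv2.minAreaRect(np.argwhere(d["region"])[:,::-1].astype(np.float32))
            w=ray(p,cv2.boxPoints(c),0.01)
            print(l,round(d["p"],2),np.round(d["box"]),d["region"].sum(),ray(p,c[0],0.01)[0,:2].round(3),"corners",(w[:,:2]*1000).round().astype(int).tolist())
s=sense();print(s["time"],s["position"],s["ee_rot"],s["opening"])
E
```

```text
top cam at [ 0.47277791 -0.01407292  1.23519229]
tray_red 0.97 [183. 141. 252. 221.] 3472 [0.59  0.109] corners [[517, 196], [695, 159], [664, 21], [487, 59]]
tray_white 0.76 [276. 155. 340. 234.] 3466 [ 0.557 -0.133] corners [[635, -48], [661, -187], [480, -218], [455, -80]]
bundle_violet 0.82 [144. 166. 153. 213.] 385 [0.569 0.289] corners [[634, 305], [635, 283], [505, 273], [504, 295]]
bundle_lime 0.66 [358. 179. 376. 226.] 399 [ 0.546 -0.296] corners [[485, -270], [613, -299], [608, -322], [480, -293]]
jar_blue 0.57 [132. 248. 154. 264.] 250 [0.396 0.302] corners [[408, 332], [421, 284], [383, 272], [370, 321]]
jar_white 0.8 [354. 253. 373. 274.] 289 [ 0.378 -0.284] corners [[380, -250], [412, -281], [376, -318], [344, -286]]
jar_green 0.55 [404. 216. 430. 234.] 284 [ 0.479 -0.422] corners [[498, -394], [499, -450], [460, -449], [459, -393]]
jar_green 0.32 [233.  91. 279. 128.] 1350 [0.795 0.002] corners [[754, 64], [843, 60], [837, -59], [748, -55]]
press 0.72 [ 93. 209. 113. 226.] 281 [0.487 0.414] corners [[477, 444], [517, 426], [497, 383], [457, 401]]
paddle 0.68 [218. 248.
[... 1004 characters left out ...]
8], [304, -310], [392, -247], [413, -282]]
jar_green 0.85 [158. 121. 171. 143.] 277 [ 0.462 -0.434] corners [[436, -492], [405, -460], [485, -379], [515, -410]]
press 0.82 [427. 236. 449. 258.] 337 [0.483 0.414] corners [[499, 386], [440, 400], [466, 444], [523, 428]]
press 0.7 [398. 188. 415. 215.] 389 [0.375 0.296] corners [[344, 259], [318, 300], [405, 331], [429, 292]]
paddle 0.87 [278. 151. 343. 186.] 753 [0.378 0.019] corners [[416, -66], [322, -93], [340, 103], [428, 119]]
1.1 [ 0.18123504 -0.51926966  0.19416374] [[ 9.44163942e-01  3.29476026e-01 -8.27380810e-07]
 [ 3.29476025e-01 -9.44163940e-01  4.70119521e-05]
 [ 1.47081280e-05 -4.46595922e-05 -9.99999999e-01]] 0.08554591124580746
```

Run:
```python
from h import *
a=cv2.imread("pics/top0.png"); cv2.imwrite("pics/top0c.png",cv2.resize(a[80:290,80:440],None,fx=2.2,fy=2.2,interpolation=cv2.INTER_CUBIC))
b=cv2.imread("pics/scene0.png"); cv2.imwrite("pics/scene0c.png",cv2.resize(b[100:290,145:465],None,fx=2.5,fy=2.5,interpolation=cv2.INTER_CUBIC))
```

```text
(no output)
```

View pics/top0c.png

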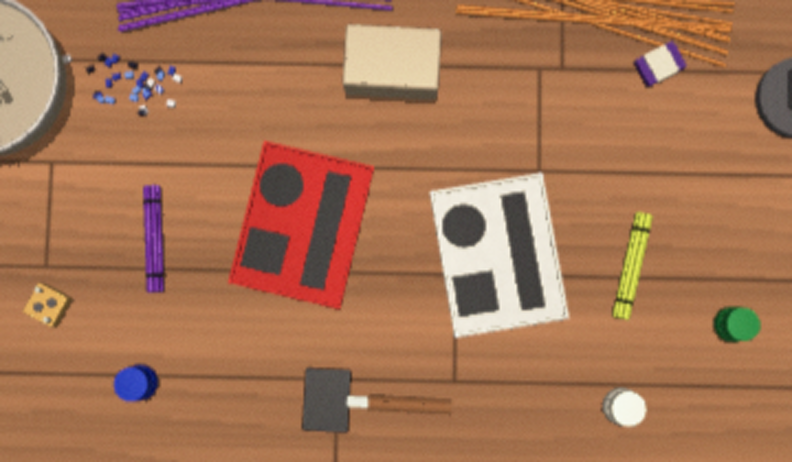

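View pics/scene0c.png

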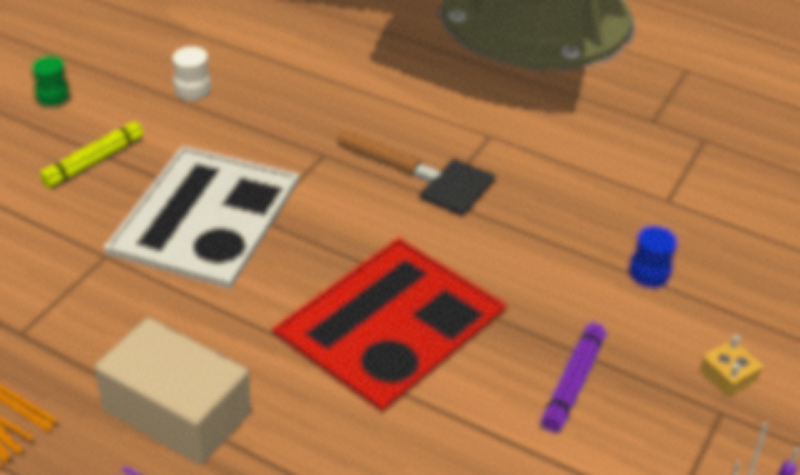

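The top view (crop scale 2.2, offset 80,80) shows the red tray around (300,225) and the white tray around (500,255). Round spots are upper left, squares lower left and stripes on the right, so tray +x points away from the robot. Violet bundle at (153,238), lime at (632,265), press at (47,304), blue jar at (135,383), white jar at (627,408), all agreeing with the detections. The scene view confirms the jars and press stand upright. Next I fit the poses with size models in both cameras.

```bash
cat > fit.py <<'E'
from h import *
from scipy.optimize import minimize
def box(a,b,h): return np.array([[x,y,z] for x in(-a/2,a/2) for y in(-b/2,b/2) for z in(0,h)])
t=np.linspace(0,2*np.pi,32,endpoint=False)
cyl=np.vstack([np.c_[.022*np.cos(t),.022*np.sin(t),0*t+z] for z in(0,.05)])
M={"tray":box(.18,.14,.01),"bundle":np.vstack([box(.13,.021,.0)+[0,0,.0095],box(.13,.012,.019)]),"jar":cyl,"press":box(.04,.04,.022)}
def mask(p,m,v):
    c,s=np.cos(v[2]),np.sin(v[2]); X=m@np.array([[c,s,0],[-s,c,0],[0,0,1]])+[v[0],v[1],v[3] if len(v)>3 else 0]
    H=cv2.convexHull(proj(p,X).astype(np.float32))[:,0]
    k=4; im=np.zeros((384*k,512*k),np.uint8); cv2.fillConvexPoly(im,np.round(((H+.5)*k-.5)*16).astype(np.int32),1,cv2.LINE_8,4)
    return cv2.resize(im.astype(np.float32),(512,384),interpolation=cv2.INTER_AREA)
def fit(views,name,v0,z=0):
    m=M[name.split("_")[0]]
    def cost(u):
        return sum(1-np.minimum(a:=mask(p,m,[*(u/[100,100,5]),z]),r).sum()/np.maximum(a,r).sum() for p,r in views)
    u0=np.array(v0)*[100,100,5]
    s=minimize(cost,u0,method="Nelder-Mead",options=dict(initial_simplex=u0+np.array([[0,0,0],[1,0,.1],[0,1,-.2],[-.7,-.7,.3]]),maxiter=90,xatol=.02,fatol=1e-4))
    return s.x/[100,100,5],s.fun/len(views)
def look(names,guess,z=0,cams=("top","scene")):
    ps=[optics.get_image(c) for c in cams]; out={}
    for n in names:
        vs=[]
        for p in ps:
            d=optics.silhouettes(p,n)
            if d: vs.append((p,d[0]["region"].astype(np.float32)))
        for sel in ([vs]+[[v] for v in vs] if len(vs)>1 else [vs]):
            u,e=fit(sel,n,guess[n],z.get(n,0) if isinstance(z,dict) else z); print(n,(u[:2]*1000).round(1),"yaw",np.degrees(u[2]).round(1),"err",round(e,2)); out.setdefault(n,u)
    return ps,out
G={"tray_red":(.59,.109,-.21),"tray_white":(.557,-.133,.176),"bundle_violet":(.569,.289,.077),"bundle_lime":(.546,-.296,-.223),"jar_blue":(.393,.295,0),"jar_white":(.375,-.28,0),"press":(.487,.414,-.42)}
E
python3 - <<'E'
from fit import *
look(list(G),G)
E
```

```text
tray_red [590.4 109.6] yaw -12.1 err 0.03
tray_red [590.8 109. ] yaw -12.2 err 0.02
tray_red [590.2 110.3] yaw -12.0 err 0.03
tray_white [ 558.2 -133. ] yaw 10.8 err 0.02
tray_white [ 558.1 -133. ] yaw 10.7 err 0.02
tray_white [ 558.1 -132.8] yaw 10.9 err 0.02
bundle_violet [569.  289.6] yaw 4.5 err 0.1
bundle_violet [569.  289.6] yaw 4.2 err 0.1
bundle_violet [568.9 289.9] yaw 4.6 err 0.09
bundle_lime [ 546.7 -296.2] yaw -12.5 err 0.12
bundle_lime [ 546.6 -296.1] yaw -12.7 err 0.08
bundle_lime [ 544.4 -296.3] yaw -11.8 err 0.15
jar_blue [395.8 299.6] yaw -0.6 err 0.15
jar_blue [395.3 298.8] yaw -0.5 err 0.14
jar_blue [393.1 299.6] yaw -1.2 err 0.16
jar_white [ 378.8 -279.9] yaw 1.2 err 0.11
jar_white [ 378.1 -279.9] yaw 0.1 err 0.06
jar_white [ 376.3 -283.6] yaw 1.9 err 0.12
press [485.9 413.7] yaw -23.5 err 0.08
```

```bash
cat > plan.py <<'E'
from h import *
def tr(tray,x,y):
    c=(.5905,.1095,-12.1) if tray=="r" else (.5582,-.133,10.8); a=np.radians(c[2])
    return np.array([c[0]+x*np.cos(a)-y*np.sin(a),c[1]+x*np.sin(a)+y*np.cos(a)]),c[2]
def now():
    s=sense(); R=np.array(s["ee_rot"]); return [*s["position"],np.degrees(np.arctan2(R[1,0],R[0,0]))]
def leg(A,B,n=None):
    """A,B: x,y,z,yaw deg. n identical rows of tool-frame offset (cm) and z twist (deg)."""
    A,B=np.array(A,float),np.array(B,float); d=B-A; d[3]=(d[3]+180)%360-180
    n=n or int(max(np.ceil(np.linalg.norm(d[:3])/.033),np.ceil(abs(d[3])/6),1))
    w=d[3]/n; R=lambda a:np.array([[np.cos(a),np.sin(a)],[np.sin(a),-np.cos(a)]])
    S=[R(np.radians(A[3]+w*k)) for k in range(n)]
    o=np.linalg.solve(sum(S),d[:2])*100; P=A[:2]+np.cumsum([s@o/100 for s in S],0)
    print(n,"rows offset",[*o.round(2).tolist(),round(-d[2]/n*100,2)],"twist z",round(-w,2),"radius",np.linalg.norm(P,axis=1).min().round(2),np.linalg.norm(P,axis=1).max().round(2))
    return B
E
python3 - <<'E'
from plan import *
a=leg(now(),[.569,.2895,.06,4.4])
a=leg(a,[.569,.2895,.004,4.4],4)
a=leg(a,[.569,.2895,.10,4.4],4)
s,y=tr("r",0,-.03)
a=leg(a,[*s,.10,y])
a=leg(a,[*s,.012,y])
E
```

```text
28 rows offset [1.96, -2.54, np.float64(0.48)] twist z 0.53 radius 0.36 0.64
4 rows offset [0.0, -0.0, np.float64(1.4)] twist z -0.0 radius 0.64 0.64
4 rows offset [0.0, -0.0, np.float64(-2.4)] twist z -0.0 radius 0.64 0.64
7 rows offset [0.36, 2.99, np.float64(-0.0)] twist z 2.36 radius 0.59 0.63
3 rows offset [0.0, -0.0, np.float64(2.93)] twist z -0.0 radius 0.59 0.59
```

>>> arm_command --steps '[{"offset": [1.96,-2.54,0.48],"twist": [0,0,0.53],"fingers": 100},{"offset": [1.96,-2.54,0.48],"twist": [0,0,0.53],"fingers": 100},{"offset": [1.96,-2.54,0.48],"twist": [0,0,0.53],"fingers": 100},{"offset": [1.96,-2.54,0.48],"twist": [0,0,0.53],"fingers": 100},{"offset": [1.96,-2.54,0.48],"twist": [0,0,0.53],"fingers": 100},{"offset": [1.96,-2.54,0.48],"twist": [0,0,0.53],"fingers": 100},{"offset": [1.96,-2.54,0.48],"twist": [0,0,0.53],"fingers": 100},{"offset": [1.96,-2.54,0.48],"twist": [0,0,0.53],"fingers": 100},{"offset": [1.96,-2.54,0.48],"twist": [0,0,0.53],"fingers": 100},{"offset": [1.96,-2.54,0.48],"twist": [0,0,0.53],"fingers": 100},{"offset": [1.96,-2.54,0.48],"twist": [0,0,0.53],"fingers": 100},{"offset": [1.96,-2.54,0.48],"twist": [0,0,0.53],"fingers": 100}]' --newtons 40

```text
time: 2.9
position: [0.3215, -0.1594, 0.1366]
ee_rot: [[0.975, 0.222, 0.001], [0.222, -0.975, -0.0], [0.001, 0.001, -1.0]]
wrist_force: [-0.4, 0.2, 1.3]
opening: 0.0855
grasp_force: 0.0
```

>>> arm_command --steps '[{"offset": [1.96,-2.54,0.48],"twist": [0,0,0.53],"fingers": 100},{"offset": [1.96,-2.54,0.48],"twist": [0,0,0.53],"fingers": 100},{"offset": [1.96,-2.54,0.48],"twist": [0,0,0.53],"fingers": 100},{"offset": [1.96,-2.54,0.48],"twist": [0,0,0.53],"fingers": 100},{"offset": [1.96,-2.54,0.48],"twist": [0,0,0.53],"fingers": 100},{"offset": [1.96,-2.54,0.48],"twist": [0,0,0.53],"fingers": 100},{"offset": [1.96,-2.54,0.48],"twist": [0,0,0.53],"fingers": 100},{"offset": [1.96,-2.54,0.48],"twist": [0,0,0.53],"fingers": 100},{"offset": [1.96,-2.54,0.48],"twist": [0,0,0.53],"fingers": 80},{"offset": [1.96,-2.54,0.48],"twist": [0,0,0.53],"fingers": 70},{"offset": [1.96,-2.54,0.48],"twist": [0,0,0.53],"fingers": 60},{"offset": [1.96,-2.54,0.48],"twist": [0,0,0.53],"fingers": 60}]'

```text
time: 3.9
position: [0.5006, 0.1816, 0.0787]
ee_rot: [[0.994, 0.113, 0.0], [0.113, -0.994, 0.0], [0.0, 0.0, -1.0]]
wrist_force: [0.8, -0.1, 0.8]
opening: 0.0516
grasp_force: 0.0
```

>>> arm_command --steps '[{"offset": [1.96,-2.54,0.48],"twist": [0,0,0.53],"fingers": 60},{"offset": [1.96,-2.54,0.48],"twist": [0,0,0.53],"fingers": 60},{"offset": [1.96,-2.54,0.48],"twist": [0,0,0.53],"fingers": 60},{"offset": [1.96,-2.54,0.48],"twist": [0,0,0.53],"fingers": 60},{"offset": [0,0,0],"twist": [0,0,0],"fingers": 60},{"offset": [0,0,0],"twist": [0,0,0],"fingers": 60}]'

```text
time: 4.4
position: [0.5676, 0.2896, 0.0586]
ee_rot: [[0.997, 0.078, -0.001], [0.078, -0.997, -0.001], [-0.001, 0.0, -1.0]]
wrist_force: [-1.2, 0.6, 0.7]
opening: 0.0513
grasp_force: 0.0
```

>>> arm_command --steps '[{"offset": [0.03,0,1.4],"twist": [0,0,0],"fingers": 60},{"offset": [0.03,0,1.4],"twist": [0,0,0],"fingers": 60},{"offset": [0.03,0,1.4],"twist": [0,0,0],"fingers": 60},{"offset": [0.03,0,0.8],"twist": [0,0,0],"fingers": 60},{"offset": [0,0,0.4],"twist": [0,0,0],"fingers": 60},{"offset": [0,0,0],"twist": [0,0,0],"fingers": 0},{"offset": [0,0,0],"twist": [0,0,0],"fingers": 0},{"offset": [0,0,0],"twist": [0,0,0],"fingers": 0},{"offset": [0,0,0],"twist": [0,0,0],"fingers": 0},{"offset": [0,0,0],"twist": [0,0,0],"fingers": 0},{"offset": [0,0,0],"twist": [0,0,0],"fingers": 0},{"offset": [0,0,0],"twist": [0,0,0],"fingers": 0}]' --newtons 40

```text
time: 5.4
position: [0.5692, 0.289, 0.006]
ee_rot: [[0.997, 0.077, 0.0], [0.077, -0.997, 0.0], [0.0, -0.0, -1.0]]
wrist_force: [-0.3, 0.3, -0.8]
opening: 0.0001
grasp_force: 0.0
```

Run:
```python
from h import *
a=optics.get_image("scene")["frame"];b=optics.get_image("top")["frame"]
cv2.imwrite("pics/v1.png",np.hstack([cv2.resize(a[150:300,320:460],(420,450)),cv2.resize(b[130:280,90:220],(380,450))]))
```

```text
(no output)
```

View pics/v1.png

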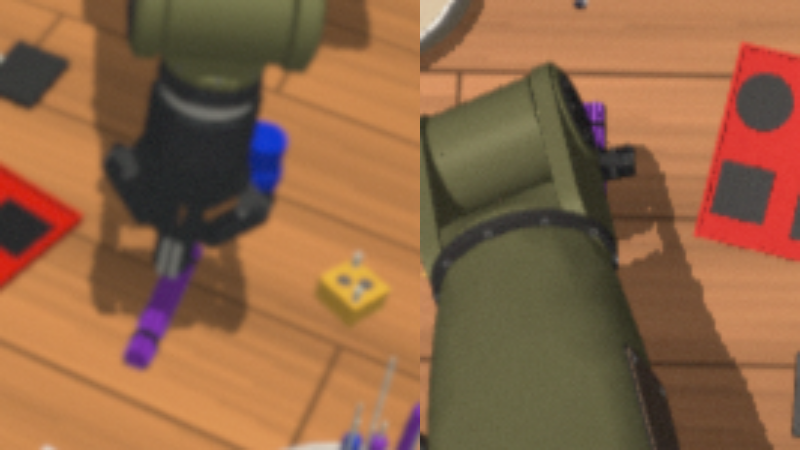

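Run:
```python
from h import *
s=sense();print(s["position"],s["opening"],s["wrist_force"],s["q"])
p=optics.get_image("scene");a=p["frame"].copy()
P=np.array(s["position"])
uv=proj(p,[P,P+[0,0,.019],P+[0,0,.019+.054]]);print(uv)
x0,y0=330,190
c=cv2.resize(a[y0:y0+95,x0:x0+90],None,fx=6,fy=6,interpolation=cv2.INTER_CUBIC)
for q in uv: cv2.circle(c,tuple(int(v) for v in (q-[x0,y0]+.5)*6),4,(0,255,255),1)
cv2.imwrite("pics/v2.png",c)
```

```text
[0.56911379 0.28892763 0.00587897] -0.0003762781935075858 [ 0.54847375 -0.86319781 -0.12301313] [4.12394085e-01 6.92027180e-01 1.40472649e+00 8.44750059e-06
 1.04470064e+00 1.90634191e+00]
[[373.57866648 250.98306094]
 [374.81631147 245.36902544]
 [378.45968414 228.64396049]]
```

View pics/v2.png

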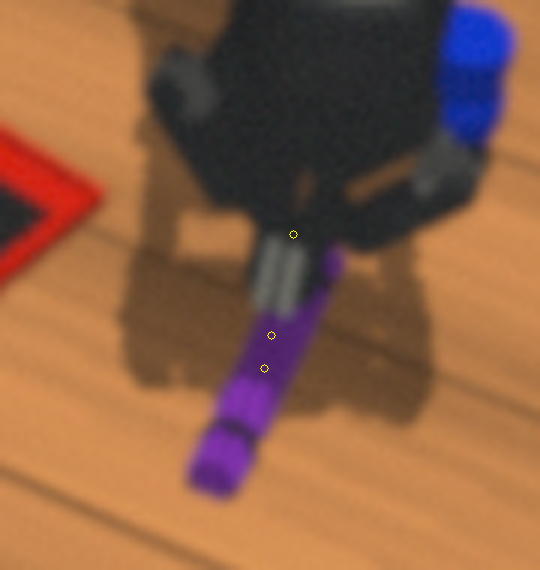

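Run:
```python
from h import *
p=optics.get_image("scene");q=optics.get_image("top")
for z in (0,.006,.01,.02,.03,.04): print(z,ray(p,[376.5,242.5],z)[0].round(3))
P=np.array(sense()["position"])
x0,y0=100,140
c=cv2.resize(q["frame"][y0:y0+80,x0:x0+90],None,fx=6,fy=6,interpolation=cv2.INTER_CUBIC)
for k in range(5):
    u=proj(q,P+[0,0,.03*k])[0]; cv2.circle(c,tuple(int(v) for v in (u-[x0,y0]+.5)*6),4,(0,255,255),1)
cv2.imwrite("pics/v3.png",c)
```

```text
0 [0.536 0.283 0.   ]
0.006 [0.541 0.284 0.006]
0.01 [0.545 0.285 0.01 ]
0.02 [0.554 0.288 0.02 ]
0.03 [0.564 0.29  0.03 ]
0.04 [0.573 0.292 0.04 ]
```

View pics/v3.png

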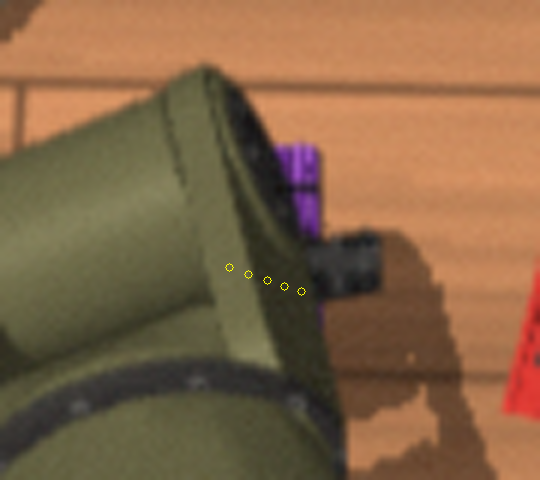

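The zoomed views show the shut fingers above the bundle. The pad ends are at scene pixel (376,242), but the reported TCP projects to (374,251), so the tips are really about 25 mm higher than reported. The bundle hasn't moved. I'll open, lower in small steps while watching the force, and measure the offset by touch.

>>> arm_command --steps '[{"offset": [0,0,0],"twist": [0,0,0],"fingers": 60},{"offset": [0,0,0],"twist": [0,0,0],"fingers": 60},{"offset": [0,0,0],"twist": [0,0,0],"fingers": 60},{"offset": [0,0,0],"twist": [0,0,0],"fingers": 60},{"offset": [0,0,0],"twist": [0,0,0],"fingers": 60},{"offset": [0,0,0.3],"twist": [0,0,0],"fingers": 60},{"offset": [0,0,0.3],"twist": [0,0,0],"fingers": 60},{"offset": [0,0,0.3],"twist": [0,0,0],"fingers": 60},{"offset": [0,0,0.3],"twist": [0,0,0],"fingers": 60},{"offset": [0,0,0],"twist": [0,0,0],"fingers": 60},{"offset": [0,0,0],"twist": [0,0,0],"fingers": 60}]'

```text
time: 6.57
position: [0.5689, 0.2888, -0.0065]
ee_rot: [[0.997, 0.077, -0.0], [0.077, -0.997, -0.0], [-0.001, 0.0, -1.0]]
wrist_force: [0.2, -0.6, -0.1]
opening: 0.0512
grasp_force: 0.0
```

>>> arm_command --steps '[{"offset": [0,0,0.2],"twist": [0,0,0],"fingers": 60},{"offset": [0,0,0.2],"twist": [0,0,0],"fingers": 60},{"offset": [0,0,0.2],"twist": [0,0,0],"fingers": 60},{"offset": [0,0,0.2],"twist": [0,0,0],"fingers": 60},{"offset": [0,0,0],"twist": [0,0,0],"fingers": 60},{"offset": [0,0,0],"twist": [0,0,0],"fingers": 60}]'

```text
time: 7.07
position: [0.569, 0.2889, -0.0144]
ee_rot: [[0.997, 0.077, -0.0], [0.077, -0.997, -0.0], [-0.0, 0.0, -1.0]]
wrist_force: [-0.8, -0.2, 0.0]
opening: 0.0516
grasp_force: 0.0
```

Run:
```python
from h import *
s=sense();print(s["position"],s["wrist_force"])
p=optics.get_image("scene");a=p["frame"]
x0,y0=330,190
c=cv2.resize(a[y0:y0+95,x0:x0+90],None,fx=6,fy=6,interpolation=cv2.INTER_CUBIC)
P=np.array(s["position"]);R=np.array(s["ee_rot"])
for e in (-1,1):
  for z in (0,.02,.04):
    u=proj(p,P+R[:,1]*e*s["opening"]/2+[0,0,z])[0]; cv2.circle(c,tuple(int(v) for v in (u-[x0,y0]+.5)*6),3,(0,255,255),1)
cv2.imwrite("pics/v4.png",c)
```

```text
[ 0.56902198  0.28888876 -0.01436557] [-0.80285709 -0.24251506  0.01448099]
```

View pics/v4.png

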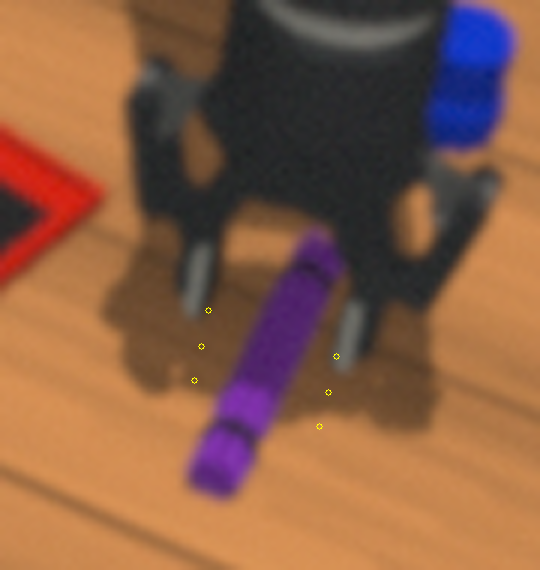

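>>> arm_command --steps '[{"offset": [0,0,0.2],"twist": [0,0,0],"fingers": 60},{"offset": [0,0,0.2],"twist": [0,0,0],"fingers": 60},{"offset": [0,0,0.2],"twist": [0,0,0],"fingers": 50},{"offset": [0,0,0],"twist": [0,0,0],"fingers": 40},{"offset": [0,0,0],"twist": [0,0,0],"fingers": 32},{"offset": [0,0,0],"twist": [0,0,0],"fingers": 32},{"offset": [0,0,0],"twist": [0,0,0],"fingers": 32}]' --newtons 35

```text
time: 7.7
position: [0.5691, 0.2889, -0.0201]
ee_rot: [[0.997, 0.077, 0.0], [0.077, -0.997, 0.0], [0.0, -0.0, -1.0]]
wrist_force: [-0.6, -0.6, 0.1]
opening: 0.0274
grasp_force: 0.0
```

>>> arm_command --steps '[{"offset": [0,0,0],"twist": [0,0,0],"fingers": 0},{"offset": [0,0,0],"twist": [0,0,0],"fingers": 0},{"offset": [0,0,0],"twist": [0,0,0],"fingers": 0},{"offset": [0,0,0],"twist": [0,0,0],"fingers": 0},{"offset": [0,0,0],"twist": [0,0,0],"fingers": 0}]'

```text
time: 8.12
position: [0.5692, 0.289, -0.02]
ee_rot: [[0.997, 0.077, 0.0], [0.077, -0.997, 0.0], [0.0, -0.0, -1.0]]
wrist_force: [-0.9, 0.3, 2.6]
opening: 0.012
grasp_force: 34.3
```

Opening 12 mm means the pads hold only the top pair of rods, so the tips are still at about 12 mm or more. I'll open and go lower.

>>> arm_command --steps '[{"offset": [0,0,0],"twist": [0,0,0],"fingers": 50},{"offset": [0,0,0],"twist": [0,0,0],"fingers": 50},{"offset": [0,0,0],"twist": [0,0,0],"fingers": 50},{"offset": [0,0,0],"twist": [0,0,0],"fingers": 50},{"offset": [0,0,0.2],"twist": [0,0,0],"fingers": 50},{"offset": [0,0,0.2],"twist": [0,0,0],"fingers": 50},{"offset": [0,0,0.2],"twist": [0,0,0],"fingers": 50},{"offset": [0,0,0.2],"twist": [0,0,0],"fingers": 50},{"offset": [0,0,0],"twist": [0,0,0],"fingers": 50},{"offset": [0,0,0],"twist": [0,0,0],"fingers": 50}]'

```text
time: 8.95
position: [0.569, 0.2889, -0.0284]
ee_rot: [[0.997, 0.077, -0.0], [0.077, -0.997, -0.0], [-0.0, 0.0, -1.0]]
wrist_force: [-0.6, -0.1, -0.6]
opening: 0.0426
grasp_force: 0.0
```

>>> arm_command --steps '[{"offset": [0,0,0.1],"twist": [0,0,0],"fingers": 32},{"offset": [0,0,0],"twist": [0,0,0],"fingers": 32},{"offset": [0,0,0],"twist": [0,0,0],"fingers": 32},{"offset": [0,0,0],"twist": [0,0,0],"fingers": 32}]'

```text
time: 9.28
position: [0.5691, 0.2889, -0.0291]
ee_rot: [[0.997, 0.077, 0.0], [0.077, -0.997, 0.0], [0.0, -0.0, -1.0]]
wrist_force: [-0.6, -0.0, 0.3]
opening: 0.0274
grasp_force: 0.0
```

>>> arm_command --steps '[{"offset": [0,0,0],"twist": [0,0,0],"fingers": 0},{"offset": [0,0,0],"twist": [0,0,0],"fingers": 0},{"offset": [0,0,0],"twist": [0,0,0],"fingers": 0},{"offset": [0,0,0],"twist": [0,0,0],"fingers": 0},{"offset": [0,0,0],"twist": [0,0,0],"fingers": 0}]'

```text
time: 9.7
position: [0.5692, 0.2889, -0.029]
ee_rot: [[0.997, 0.077, 0.0], [0.077, -0.997, 0.0], [0.0, -0.0, -1.0]]
wrist_force: [-0.0, -0.1, 3.4]
opening: 0.0196
grasp_force: 34.7
```

>>> arm_command --steps '[{"offset": [0,0,-1],"twist": [0,0,0],"fingers": 0},{"offset": [0,0,-2.0],"twist": [0,0,0],"fingers": 0},{"offset": [0,0,-2.5],"twist": [0,0,0],"fingers": 0},{"offset": [0,0,-2.5],"twist": [0,0,0],"fingers": 0},{"offset": [0,0,-2],"twist": [0,0,0],"fingers": 0},{"offset": [0,0,0],"twist": [0,0,0],"fingers": 0},{"offset": [0,0,0],"twist": [0,0,0],"fingers": 0}]'

```text
time: 10.28
position: [0.5694, 0.289, 0.0719]
ee_rot: [[0.997, 0.077, 0.002], [0.077, -0.997, 0.001], [0.002, -0.001, -1.0]]
wrist_force: [0.5, 1.5, -2.4]
opening: 0.0194
grasp_force: 34.4
```

Run:
```python
from plan import *
a=now(); print(a, sense()["opening"],sense()["grasp_force"],sense()["wrist_force"])
s,y=tr("r",0,-.03); print(s,y)
leg(a,[*s,a[2],y])
p=optics.get_image("scene");q=optics.get_image("top")
from fit import *
dd=optics.silhouettes(p,"bundle_violet")
for z in (.08,.1,.12):
    print(z,[ (np.r_[u[:2]*1000,np.degrees(u[2])].round(1),round(e,2)) for d in dd[:1] for u,e in [fit([(p,d["region"].astype(np.float32))],"bundle_violet",(.569,.289,.077),z)]])
a=p["frame"];x0,y0=320,160
print(dd[0]["box"])
cv2.imwrite("pics/v5.png",cv2.resize(a[y0:y0+110,x0:x0+110],None,fx=5,fy=5,interpolation=cv2.INTER_CUBIC))
```

```text
[np.float64(0.569366170711615), np.float64(0.2890143743666004), np.float64(0.07188122356845952), np.float64(4.398683909635261)] 0.01944856298010367 34.39229965209961 [ 0.51680145  1.45722975 -2.39836579]
[0.58421144 0.0801665 ] -12.1
7 rows offset [0.35, 2.98, np.float64(-0.0)] twist z 2.36 radius 0.59 0.63
0.08 [(array([547.4, 281.5,   6.1]), np.float64(0.22))]
0.1 [(array([566.6, 287.2,   5.3]), np.float64(0.25))]
0.12 [(array([585.6, 292.4,   5. ]), np.float64(0.29))]
[362.4, 198.6, 388.1, 240.5]
```

View pics/v5.png

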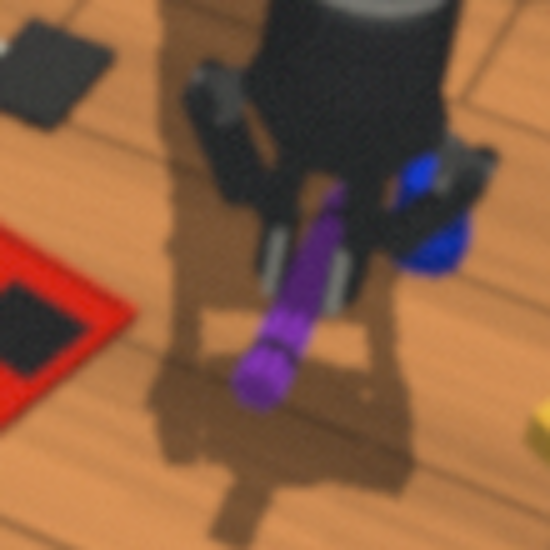

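The bundle is held level, with its end at zoom (262,385). The fit puts its underside at about 0.10 m, as expected, so the z reading is about 33 mm low and x, y agree. Moving it to the red stripe.

>>> arm_command --steps '[{"offset": [0.35,2.98,0],"twist": [0,0,2.36],"fingers": 0},{"offset": [0.35,2.98,0],"twist": [0,0,2.36],"fingers": 0},{"offset": [0.35,2.98,0],"twist": [0,0,2.36],"fingers": 0},{"offset": [0.35,2.98,0],"twist": [0,0,2.36],"fingers": 0},{"offset": [0.35,2.98,0],"twist": [0,0,2.36],"fingers": 0},{"offset": [0.35,2.98,0],"twist": [0,0,2.36],"fingers": 0},{"offset": [0.35,2.98,0],"twist": [0,0,2.36],"fingers": 0},{"offset": [0,0,2],"twist": [0,0,0],"fingers": 0},{"offset": [0,0,2.2],"twist": [0,0,0],"fingers": 0},{"offset": [0,0,2],"twist": [0,0,0],"fingers": 0},{"offset": [0,0,0],"twist": [0,0,0],"fingers": 0},{"offset": [0,0,0],"twist": [0,0,0],"fingers": 0}]'

```text
time: 11.43
position: [0.5829, 0.08, 0.0076]
ee_rot: [[0.978, -0.21, -0.003], [-0.21, -0.978, -0.0], [-0.003, 0.001, -1.0]]
wrist_force: [0.5, -0.5, 0.5]
opening: 0.0196
grasp_force: 34.5
```

Run:
```python
from fit import *
s=sense();print(s["position"],s["wrist_force"])
look(["bundle_violet"],{"bundle_violet":(.584,.08,-.211)},z=s["position"][2]+.029)
```

```text
[0.58285195 0.08001813 0.00760958] [ 0.50058496 -0.48799308  0.48938123]
bundle_violet [590.8  75.3] yaw -9.5 err 0.51
```

>>> arm_command --steps '[{"offset": [0.05,0,0.7],"twist": [0,0,0],"fingers": 0},{"offset": [0.05,0,0.7],"twist": [0,0,0],"fingers": 0},{"offset": [0,0,0.5],"twist": [0,0,0],"fingers": 0},{"offset": [0,0,0.3],"twist": [0,0,0],"fingers": 0},{"offset": [0,0,0.2],"twist": [0,0,0],"fingers": 0},{"offset": [0,0,0.2],"twist": [0,0,0],"fingers": 0},{"offset": [0,0,0.15],"twist": [0,0,0],"fingers": 0},{"offset": [0,0,0.15],"twist": [0,0,0],"fingers": 0},{"offset": [0,0,0],"twist": [0,0,0],"fingers": 0},{"offset": [0,0,0],"twist": [0,0,0],"fingers": 0}]'

```text
time: 12.47
position: [0.5848, 0.0799, -0.0201]
ee_rot: [[0.978, -0.21, 0.0], [-0.21, -0.978, 0.0], [0.0, -0.0, -1.0]]
wrist_force: [0.2, -0.0, -1.4]
opening: 0.0198
grasp_force: 34.5
```

>>> arm_command --steps '[{"offset": [0,0,0.1],"twist": [0,0,0],"fingers": 0},{"offset": [0,0,0.1],"twist": [0,0,0],"fingers": 0},{"offset": [0,0,0.05],"twist": [0,0,0],"fingers": 0},{"offset": [0,0,0],"twist": [0,0,0],"fingers": 0},{"offset": [0,0,0],"twist": [0,0,0],"fingers": 0}]'

```text
time: 12.88
position: [0.5847, 0.0799, -0.0228]
ee_rot: [[0.978, -0.21, -0.0], [-0.21, -0.978, -0.0], [-0.0, 0.0, -1.0]]
wrist_force: [-0.1, -0.6, -1.8]
opening: 0.0198
grasp_force: 34.5
```

>>> arm_command --steps '[{"offset": [0,0,0.1],"twist": [0,0,0],"fingers": 0},{"offset": [0,0,0],"twist": [0,0,0],"fingers": 0},{"offset": [0,0,0],"twist": [0,0,0],"fingers": 0}]'

```text
time: 13.13
position: [0.5849, 0.0799, -0.023]
ee_rot: [[0.978, -0.21, 0.0], [-0.21, -0.978, -0.0], [0.0, -0.0, -1.0]]
wrist_force: [-4.3, -0.5, 7.7]
opening: 0.0197
grasp_force: 35.4
```

>>> arm_command --steps '[{"offset": [0,0,0.1],"twist": [0,0,0],"fingers": 0},{"offset": [0,0,0],"twist": [0,0,0],"fingers": 0},{"offset": [0,0,0],"twist": [0,0,0],"fingers": 0}]'

```text
time: 13.38
position: [0.5849, 0.0799, -0.0231]
ee_rot: [[0.978, -0.21, 0.0], [-0.21, -0.978, -0.0], [0.0, -0.0, -1.0]]
wrist_force: [-10.0, -1.2, 19.7]
opening: 0.0198
grasp_force: 36.6
```

>>> arm_command --steps '[{"offset": [0,0,-0.1],"twist": [0,0,0],"fingers": 0},{"offset": [0,0,-0.05],"twist": [0,0,0],"fingers": 0},{"offset": [0,0,0],"twist": [0,0,0],"fingers": 30},{"offset": [0,0,0],"twist": [0,0,0],"fingers": 40},{"offset": [0,0,0],"twist": [0,0,0],"fingers": 45},{"offset": [0,0,-0.5],"twist": [0,0,0],"fingers": 45},{"offset": [0,0,-1.5],"twist": [0,0,0],"fingers": 45},{"offset": [0,0,-3],"twist": [0,0,0],"fingers": 45},{"offset": [0,0,-3],"twist": [0,0,0],"fingers": 60},{"offset": [0,0,-3],"twist": [0,0,0],"fingers": 80},{"offset": [0,0,0],"twist": [0,0,0],"fingers": 90}]'

```text
time: 14.3
position: [0.5874, 0.0801, 0.0933]
ee_rot: [[0.978, -0.21, 0.009], [-0.21, -0.978, 0.001], [0.009, -0.003, -1.0]]
wrist_force: [0.9, 0.2, -0.0]
opening: 0.0732
grasp_force: 0.0
```

Run:
```python
from plan import *
a=leg(now(),[.3785,-.2805,.08,77.9],24)
a=leg(a,[.3785,-.2805,-.026,77.9],6)
a=leg(a,[.3785,-.2805,.08,77.9],4)
s,y=tr("r",.042,.036); print(s,y+90)
a=leg(a,[*s,.08,y+90])
```

```text
24 rows offset [-1.69, 0.93, np.float64(0.06)] twist z -3.75 radius 0.4 0.57
6 rows offset [0.0, 0.0, np.float64(1.77)] twist z -0.0 radius 0.47 0.47
4 rows offset [0.0, 0.0, np.float64(-2.65)] twist z -0.0 radius 0.47 0.47
[0.63911316 0.13589622] 77.9
15 rows offset [3.08, 1.12, np.float64(-0.0)] twist z -0.0 radius 0.47 0.65
```

>>> arm_command --steps '[{"offset": [-1.69,0.93,0.06],"twist": [0,0,-3.75],"fingers": 100},{"offset": [-1.69,0.93,0.06],"twist": [0,0,-3.75],"fingers": 100},{"offset": [-1.69,0.93,0.06],"twist": [0,0,-3.75],"fingers": 100},{"offset": [-1.69,0.93,0.06],"twist": [0,0,-3.75],"fingers": 100},{"offset": [-1.69,0.93,0.06],"twist": [0,0,-3.75],"fingers": 100},{"offset": [-1.69,0.93,0.06],"twist": [0,0,-3.75],"fingers": 100},{"offset": [-1.69,0.93,0.06],"twist": [0,0,-3.75],"fingers": 100},{"offset": [-1.69,0.93,0.06],"twist": [0,0,-3.75],"fingers": 100},{"offset": [-1.69,0.93,0.06],"twist": [0,0,-3.75],"fingers": 100},{"offset": [-1.69,0.93,0.06],"twist": [0,0,-3.75],"fingers": 100},{"offset": [-1.69,0.93,0.06],"twist": [0,0,-3.75],"fingers": 100},{"offset": [-1.69,0.93,0.06],"twist": [0,0,-3.75],"fingers": 100}]'

```text
time: 15.3
position: [0.4047, -0.0575, 0.0798]
ee_rot: [[0.838, 0.546, 0.0], [0.546, -0.838, -0.0], [0.0, 0.0, -1.0]]
wrist_force: [0.9, -1.1, -0.6]
opening: 0.0851
grasp_force: 0.0
```

>>> arm_command --steps '[{"offset": [-1.69,0.93,0.06],"twist": [0,0,-3.75],"fingers": 100},{"offset": [-1.69,0.93,0.06],"twist": [0,0,-3.75],"fingers": 100},{"offset": [-1.69,0.93,0.06],"twist": [0,0,-3.75],"fingers": 100},{"offset": [-1.69,0.93,0.06],"twist": [0,0,-3.75],"fingers": 100},{"offset": [-1.69,0.93,0.06],"twist": [0,0,-3.75],"fingers": 100},{"offset": [-1.69,0.93,0.06],"twist": [0,0,-3.75],"fingers": 100},{"offset": [-1.69,0.93,0.06],"twist": [0,0,-3.75],"fingers": 100},{"offset": [-1.69,0.93,0.06],"twist": [0,0,-3.75],"fingers": 100},{"offset": [-1.69,0.93,0.06],"twist": [0,0,-3.75],"fingers": 100},{"offset": [-1.69,0.93,0.06],"twist": [0,0,-3.75],"fingers": 100},{"offset": [-1.69,0.93,0.06],"twist": [0,0,-3.75],"fingers": 100},{"offset": [-1.69,0.93,0.06],"twist": [0,0,-3.75],"fingers": 100}]'

```text
time: 16.3
position: [0.3751, -0.2816, 0.0726]
ee_rot: [[0.207, 0.978, 0.0], [0.978, -0.207, -0.0], [-0.0, 0.0, -1.0]]
wrist_force: [-0.1, 0.2, 0.7]
opening: 0.0852
grasp_force: 0.0
```

>>> arm_command --steps '[{"offset": [0,0,0],"twist": [0,0,0],"fingers": 100},{"offset": [0,0,0],"twist": [0,0,0],"fingers": 100}]'

```text
time: 16.47
position: [0.3751, -0.2809, 0.0723]
ee_rot: [[0.212, 0.977, -0.0], [0.977, -0.212, 0.0], [0.0, -0.0, -1.0]]
wrist_force: [-0.1, 1.6, -0.4]
opening: 0.0853
grasp_force: 0.0
```

Run:
```python
from plan import *; from fit import *
look(["bundle_violet"],{"bundle_violet":(.584,.08,-.211)},z=.006)
look(["jar_white"],G)
a=leg(now(),[.3785,-.2805,.08,77.9],1)
```

```text
bundle_violet [584.9  78.9] yaw -11.6 err 0.12
bundle_violet [585.6  78.4] yaw -13.0 err 0.13
bundle_violet [584.2  78.9] yaw -11.3 err 0.09
jar_white [ 379.3 -276.9] yaw -0.7 err 0.25
1 rows offset [0.04, 0.32, np.float64(-0.75)] twist z -0.01 radius 0.47 0.47
```

>>> arm_command --steps '[{"offset": [0.02,0.16,2],"twist": [0,0,0],"fingers": 100},{"offset": [0.02,0.16,2],"twist": [0,0,0],"fingers": 100},{"offset": [0,0,2],"twist": [0,0,0],"fingers": 100},{"offset": [0,0,1.5],"twist": [0,0,0],"fingers": 100},{"offset": [0,0,0.7],"twist": [0,0,0],"fingers": 100},{"offset": [0,0,0.5],"twist": [0,0,0],"fingers": 100},{"offset": [0,0,0.3],"twist": [0,0,0],"fingers": 100},{"offset": [0,0,0.2],"twist": [0,0,0],"fingers": 90},{"offset": [0,0,0.2],"twist": [0,0,0],"fingers": 80},{"offset": [0,0,0],"twist": [0,0,0],"fingers": 70},{"offset": [0,0,0],"twist": [0,0,0],"fingers": 65}]' --newtons 35

```text
time: 17.78
position: [0.3786, -0.2809, -0.0213]
ee_rot: [[0.21, 0.978, 0.0], [0.978, -0.21, -0.0], [-0.0, 0.0, -1.0]]
wrist_force: [0.3, 0.6, 0.3]
opening: 0.0555
grasp_force: 0.0
```

>>> arm_command --steps '[{"offset": [0,0,0],"twist": [0,0,0],"fingers": 0},{"offset": [0,0,0],"twist": [0,0,0],"fingers": 0},{"offset": [0,0,0],"twist": [0,0,0],"fingers": 0},{"offset": [0,0,0],"twist": [0,0,0],"fingers": 0},{"offset": [0,0,0],"twist": [0,0,0],"fingers": 0}]'

```text
time: 18.2
position: [0.3787, -0.281, -0.0209]
ee_rot: [[0.21, 0.978, 0.001], [0.978, -0.21, -0.0], [-0.0, 0.001, -1.0]]
wrist_force: [-1.3, 1.1, 7.3]
opening: 0.0407
grasp_force: 34.4
```

>>> arm_command --steps '[{"offset": [0,0,-0.5],"twist": [0,0,0],"fingers": 0},{"offset": [0,0,-1.5],"twist": [0,0,0],"fingers": 0},{"offset": [0,0,-2.5],"twist": [0,0,0],"fingers": 0},{"offset": [0,0,-2.5],"twist": [0,0,0],"fingers": 0},{"offset": [0,0,-2],"twist": [0,0,0],"fingers": 0},{"offset": [0,0,-1],"twist": [0,0,0],"fingers": 0},{"offset": [1.5,0.6,0],"twist": [0,0,0],"fingers": 0},{"offset": [3.08,1.12,0],"twist": [0,0,0],"fingers": 0},{"offset": [3.08,1.12,0],"twist": [0,0,0],"fingers": 0},{"offset": [3.08,1.12,0],"twist": [0,0,0],"fingers": 0},{"offset": [3.08,1.12,0],"twist": [0,0,0],"fingers": 0},{"offset": [3.08,1.12,0],"twist": [0,0,0],"fingers": 0}]'

```text
time: 19.2
position: [0.4749, -0.127, 0.0781]
ee_rot: [[0.21, 0.978, -0.001], [0.978, -0.21, 0.0], [0.0, -0.001, -1.0]]
wrist_force: [0.4, -0.5, -0.6]
opening: 0.0408
grasp_force: 35.2
```

>>> arm_command --steps '[{"offset": [3.08,1.12,0],"twist": [0,0,0],"fingers": 0},{"offset": [3.08,1.12,0],"twist": [0,0,0],"fingers": 0},{"offset": [3.08,1.12,0],"twist": [0,0,0],"fingers": 0},{"offset": [3.08,1.12,0],"twist": [0,0,0],"fingers": 0},{"offset": [3.08,1.12,0],"twist": [0,0,0],"fingers": 0},{"offset": [3.08,1.12,0],"twist": [0,0,0],"fingers": 0},{"offset": [3.08,1.12,0],"twist": [0,0,0],"fingers": 0},{"offset": [3.08,1.12,0],"twist": [0,0,0],"fingers": 0},{"offset": [3.08,1.12,0],"twist": [0,0,0],"fingers": 0},{"offset": [1.5,0.6,0],"twist": [0,0,0],"fingers": 0},{"offset": [0,0,0],"twist": [0,0,0],"fingers": 0},{"offset": [0,0,0],"twist": [0,0,0],"fingers": 0}]'

```text
time: 20.2
position: [0.6399, 0.1352, 0.0773]
ee_rot: [[0.209, 0.978, -0.001], [0.978, -0.209, -0.0], [-0.001, -0.001, -1.0]]
wrist_force: [-0.1, -0.7, -1.8]
opening: 0.0406
grasp_force: 35.2
```

Run:
```python
from plan import *; from fit import *
a=now();s,y=tr("r",.042,.036)
look(["jar_white"],{"jar_white":(*s,0)},z=a[2]+.0205)
print(a,s); leg(a,[*s,-.015,y+90],1)
```

```text
jar_white [636.8 136.4] yaw -0.2 err 0.4
[np.float64(0.6399176385750195), np.float64(0.13515826188804822), np.float64(0.07729714226170087), np.float64(77.94866065743383)] [0.63911316 0.13589622]
1 rows offset [0.06, -0.09, np.float64(9.23)] twist z 0.05 radius 0.65 0.65
```

>>> arm_command --steps '[{"offset": [0.06,-0.09,1.5],"twist": [0,0,0],"fingers": 0},{"offset": [0,0,2.5],"twist": [0,0,0],"fingers": 0},{"offset": [0,0,2.5],"twist": [0,0,0],"fingers": 0},{"offset": [0,0,1.2],"twist": [0,0,0],"fingers": 0},{"offset": [0,0,0.6],"twist": [0,0,0],"fingers": 0},{"offset": [0,0,0.4],"twist": [0,0,0],"fingers": 0},{"offset": [0,0,0.2],"twist": [0,0,0],"fingers": 0},{"offset": [0,0,0.1],"twist": [0,0,0],"fingers": 0},{"offset": [0,0,0],"twist": [0,0,0],"fingers": 0},{"offset": [0,0,0],"twist": [0,0,0],"fingers": 0}]'

```text
time: 21.23
position: [0.64, 0.1355, -0.0107]
ee_rot: [[0.21, 0.978, 0.001], [0.978, -0.21, 0.0], [0.0, 0.001, -1.0]]
wrist_force: [0.4, 0.2, -0.5]
opening: 0.0408
grasp_force: 35.2
```

>>> arm_command --steps '[{"offset": [0,0,0.1],"twist": [0,0,0],"fingers": 0},{"offset": [0,0,0],"twist": [0,0,0],"fingers": 0},{"offset": [0,0,0],"twist": [0,0,0],"fingers": 0}]'

```text
time: 21.48
position: [0.6396, 0.1355, -0.0125]
ee_rot: [[0.21, 0.978, 0.0], [0.978, -0.21, 0.0], [0.0, 0.0, -1.0]]
wrist_force: [0.8, 0.5, -0.5]
opening: 0.0404
grasp_force: 35.2
```

>>> arm_command --steps '[{"offset": [0,0,0.1],"twist": [0,0,0],"fingers": 0},{"offset": [0,0,0.1],"twist": [0,0,0],"fingers": 0},{"offset": [0,0,0],"twist": [0,0,0],"fingers": 0},{"offset": [0,0,0],"twist": [0,0,0],"fingers": 0}]'

```text
time: 21.82
position: [0.6395, 0.1355, -0.0147]
ee_rot: [[0.21, 0.978, -0.0], [0.978, -0.21, -0.0], [-0.0, -0.0, -1.0]]
wrist_force: [-0.2, 0.1, -1.2]
opening: 0.0406
grasp_force: 35.3
```

>>> arm_command --steps '[{"offset": [0,0,0.1],"twist": [0,0,0],"fingers": 0},{"offset": [0,0,0],"twist": [0,0,0],"fingers": 0},{"offset": [0,0,0],"twist": [0,0,0],"fingers": 0}]'

```text
time: 22.07
position: [0.6396, 0.1355, -0.0148]
ee_rot: [[0.21, 0.978, 0.0], [0.978, -0.21, 0.0], [0.0, 0.0, -1.0]]
wrist_force: [-4.5, -1.1, 7.6]
opening: 0.0405
grasp_force: 36.8
```

>>> arm_command --steps '[{"offset": [0,0,0],"twist": [0,0,0],"fingers": 55},{"offset": [0,0,0],"twist": [0,0,0],"fingers": 60},{"offset": [0,0,0],"twist": [0,0,0],"fingers": 68},{"offset": [0,0,0],"twist": [0,0,0],"fingers": 68},{"offset": [0,0,-1],"twist": [0,0,0],"fingers": 68},{"offset": [0,0,-2.5],"twist": [0,0,0],"fingers": 68},{"offset": [0,0,-3],"twist": [0,0,0],"fingers": 68},{"offset": [0,0,-3],"twist": [0,0,0],"fingers": 80},{"offset": [0,0,-1],"twist": [0,0,0],"fingers": 90},{"offset": [0,0,0],"twist": [0,0,0],"fingers": 90}]'

```text
time: 22.9
position: [0.641, 0.1357, 0.0934]
ee_rot: [[0.21, 0.978, 0.006], [0.978, -0.21, 0.001], [0.002, 0.005, -1.0]]
wrist_force: [0.4, -0.8, -0.3]
opening: 0.077
grasp_force: 0.0
```

Run:
```python
from plan import *
a=leg(now(),[.486,.4137,.06,66.5])
s,y=tr("r",-.042,.036); print(s,y+90)
a=leg([.486,.4137,.07,66.5],[*s,.07,y+90])
```

```text
10 rows offset [2.2, -2.31, np.float64(0.33)] twist z 1.14 radius 0.62 0.64
[0.55697937 0.15350418] 77.9
9 rows offset [-2.5, 1.67, np.float64(-0.0)] twist z -1.27 radius 0.58 0.62
```

>>> arm_command --steps '[{"offset": [2.2,-2.31,0.33],"twist": [0,0,1.14],"fingers": 100},{"offset": [2.2,-2.31,0.33],"twist": [0,0,1.14],"fingers": 100},{"offset": [2.2,-2.31,0.33],"twist": [0,0,1.14],"fingers": 100},{"offset": [2.2,-2.31,0.33],"twist": [0,0,1.14],"fingers": 100},{"offset": [2.2,-2.31,0.33],"twist": [0,0,1.14],"fingers": 100},{"offset": [2.2,-2.31,0.33],"twist": [0,0,1.14],"fingers": 100},{"offset": [2.2,-2.31,0.33],"twist": [0,0,1.14],"fingers": 100},{"offset": [2.2,-2.31,0.33],"twist": [0,0,1.14],"fingers": 100},{"offset": [2.2,-2.31,0.33],"twist": [0,0,1.14],"fingers": 100},{"offset": [2.2,-2.31,0.33],"twist": [0,0,1.14],"fingers": 100},{"offset": [0,0,0],"twist": [0,0,0],"fingers": 100},{"offset": [0,0,0],"twist": [0,0,0],"fingers": 100}]'

```text
time: 23.9
position: [0.483, 0.4144, 0.0549]
ee_rot: [[0.397, 0.918, -0.002], [0.918, -0.397, -0.001], [-0.002, -0.001, -1.0]]
wrist_force: [-0.1, -0.7, -0.4]
opening: 0.0855
grasp_force: 0.0
```

Run:
```python
from plan import *; from fit import *
look(["jar_white"],{"jar_white":(.639,.136,0)},z=.006)
a=leg(now(),[.486,.4137,-.029,66.5],1)
```

```text
jar_white [636.7 134.7] yaw 0.7 err 0.14
jar_white [637.  134.6] yaw 0.4 err 0.09
jar_white [637.  135.6] yaw 0.5 err 0.18
1 rows offset [0.15, 0.05, np.float64(8.51)] twist z -0.08 radius 0.64 0.64
```

>>> arm_command --steps '[{"offset": [0.1,0.15,1.5],"twist": [0,0,0],"fingers": 100},{"offset": [0.05,0.1,2],"twist": [0,0,0],"fingers": 100},{"offset": [0,0,2],"twist": [0,0,0],"fingers": 100},{"offset": [0,0,1.3],"twist": [0,0,0],"fingers": 100},{"offset": [0,0,0.7],"twist": [0,0,0],"fingers": 100},{"offset": [0,0,0.5],"twist": [0,0,0],"fingers": 90},{"offset": [0,0,0.3],"twist": [0,0,0],"fingers": 80},{"offset": [0,0,0],"twist": [0,0,0],"fingers": 70},{"offset": [0,0,0],"twist": [0,0,0],"fingers": 62},{"offset": [0,0,0],"twist": [0,0,0],"fingers": 62}]' --newtons 60

```text
time: 24.93
position: [0.4877, 0.4143, -0.0257]
ee_rot: [[0.399, 0.917, 0.001], [0.917, -0.399, 0.001], [0.001, 0.001, -1.0]]
wrist_force: [-0.3, 0.5, 0.5]
opening: 0.0528
grasp_force: 0.0
```

>>> arm_command --steps '[{"offset": [0,0,0],"twist": [0,0,0],"fingers": 0},{"offset": [0,0,0],"twist": [0,0,0],"fingers": 0},{"offset": [0,0,0],"twist": [0,0,0],"fingers": 0},{"offset": [0,0,0],"twist": [0,0,0],"fingers": 0},{"offset": [0,0,0],"twist": [0,0,0],"fingers": 0}]'

```text
time: 25.35
position: [0.4878, 0.4144, -0.0254]
ee_rot: [[0.399, 0.917, 0.001], [0.917, -0.399, 0.001], [0.002, 0.001, -1.0]]
wrist_force: [-0.6, -0.6, 6.4]
opening: 0.0386
grasp_force: 60.3
```

>>> arm_command --steps '[{"offset": [0,0,-0.5],"twist": [0,0,0],"fingers": 0},{"offset": [0,0,-1.5],"twist": [0,0,0],"fingers": 0},{"offset": [0,0,-2.5],"twist": [0,0,0],"fingers": 0},{"offset": [0,0,-2.5],"twist": [0,0,0],"fingers": 0},{"offset": [0,0,-2.5],"twist": [0,0,0],"fingers": 0},{"offset": [-2.5,1.67,0],"twist": [0,0,-1.27],"fingers": 0},{"offset": [-2.5,1.67,0],"twist": [0,0,-1.27],"fingers": 0},{"offset": [-2.5,1.67,0],"twist": [0,0,-1.27],"fingers": 0},{"offset": [-2.5,1.67,0],"twist": [0,0,-1.27],"fingers": 0},{"offset": [-2.5,1.67,0],"twist": [0,0,-1.27],"fingers": 0},{"offset": [-2.5,1.67,0],"twist": [0,0,-1.27],"fingers": 0},{"offset": [-2.5,1.67,0],"twist": [0,0,-1.27],"fingers": 0}]'

```text
time: 26.35
position: [0.5383, 0.2086, 0.0687]
ee_rot: [[0.251, 0.968, 0.0], [0.968, -0.251, 0.0], [0.0, 0.0, -1.0]]
wrist_force: [0.1, 0.9, -2.1]
opening: 0.0384
grasp_force: 60.1
```

>>> arm_command --steps '[{"offset": [-2.5,1.67,0],"twist": [0,0,-1.27],"fingers": 0},{"offset": [-2.5,1.67,0],"twist": [0,0,-1.27],"fingers": 0},{"offset": [0,0,0],"twist": [0,0,0],"fingers": 0},{"offset": [0,0,0],"twist": [0,0,0],"fingers": 0}]'

```text
time: 26.68
position: [0.5589, 0.1521, 0.0686]
ee_rot: [[0.212, 0.977, -0.0], [0.977, -0.212, -0.0], [-0.0, -0.0, -1.0]]
wrist_force: [-0.5, 0.7, -1.8]
opening: 0.0379
grasp_force: 60.1
```

Run:
```python
from plan import *; from fit import *
a=now();s,y=tr("r",-.042,.036)
look(["press"],{"press":(*s,np.radians(y))},z=a[2]+.0255)
print(np.round(a,4),s); leg(a,[*s,-.0195,y+90],1)
```

```text
press [556.5 155.4] yaw -12.2 err 0.4
[5.58900e-01 1.52100e-01 6.86000e-02 7.77713e+01] [0.55697937 0.15350418]
1 rows offset [0.09, -0.21, np.float64(8.81)] twist z -0.13 radius 0.58 0.58
```

>>> arm_command --steps '[{"offset": [0,-0.1,1.5],"twist": [0,0,0],"fingers": 0},{"offset": [0,0,2.5],"twist": [0,0,0],"fingers": 0},{"offset": [0,0,2.3],"twist": [0,0,0],"fingers": 0},{"offset": [0,0,1.2],"twist": [0,0,0],"fingers": 0},{"offset": [0,0,0.6],"twist": [0,0,0],"fingers": 0},{"offset": [0,0,0.3],"twist": [0,0,0],"fingers": 0},{"offset": [0,0,0.2],"twist": [0,0,0],"fingers": 0},{"offset": [0,0,0.1],"twist": [0,0,0],"fingers": 0},{"offset": [0,0,0],"twist": [0,0,0],"fingers": 0},{"offset": [0,0,0],"twist": [0,0,0],"fingers": 0}]'

```text
time: 27.72
position: [0.5581, 0.1537, -0.0178]
ee_rot: [[0.209, 0.978, 0.001], [0.978, -0.209, 0.0], [0.0, 0.001, -1.0]]
wrist_force: [-0.9, -0.3, -2.1]
opening: 0.0382
grasp_force: 60.1
```

>>> arm_command --steps '[{"offset": [0,0,0.1],"twist": [0,0,0],"fingers": 0},{"offset": [0,0,0],"twist": [0,0,0],"fingers": 0},{"offset": [0,0,0],"twist": [0,0,0],"fingers": 0}]'

```text
time: 27.97
position: [0.5578, 0.1536, -0.0194]
ee_rot: [[0.209, 0.978, 0.0], [0.978, -0.209, 0.0], [0.0, 0.0, -1.0]]
wrist_force: [-0.2, -0.1, -0.5]
opening: 0.0382
grasp_force: 60.2
```

>>> arm_command --steps '[{"offset": [0,0,0.1],"twist": [0,0,0],"fingers": 0},{"offset": [0,0,0],"twist": [0,0,0],"fingers": 0},{"offset": [0,0,0],"twist": [0,0,0],"fingers": 0}]'

```text
time: 28.22
position: [0.5578, 0.1536, -0.0195]
ee_rot: [[0.209, 0.978, 0.0], [0.978, -0.209, 0.0], [0.0, 0.0, -1.0]]
wrist_force: [-7.2, -1.4, 12.2]
opening: 0.038
grasp_force: 61.6
```

>>> arm_command --steps '[{"offset": [0,0,-0.1],"twist": [0,0,0],"fingers": 0},{"offset": [0,0,0],"twist": [0,0,0],"fingers": 50},{"offset": [0,0,0],"twist": [0,0,0],"fingers": 55},{"offset": [0,0,0],"twist": [0,0,0],"fingers": 60},{"offset": [0,0,0],"twist": [0,0,0],"fingers": 60},{"offset": [0,0,-1],"twist": [0,0,0],"fingers": 60},{"offset": [0,0,-2.5],"twist": [0,0,0],"fingers": 60},{"offset": [0,0,-3],"twist": [0,0,0],"fingers": 60},{"offset": [0,0,-3],"twist": [0,0,0],"fingers": 60},{"offset": [0,0,-1.5],"twist": [0,0,0],"fingers": 60},{"offset": [0,0,0],"twist": [0,0,0],"fingers": 60}]' --newtons 35

```text
time: 29.13
position: [0.5594, 0.154, 0.0951]
ee_rot: [[0.209, 0.978, 0.007], [0.978, -0.209, 0.001], [0.003, 0.006, -1.0]]
wrist_force: [-0.2, 0.1, 1.2]
opening: 0.0512
grasp_force: 0.0
```

Run:
```python
from plan import *
a=leg(now(),[.5467,-.2962,.05,-12.5],22)
s,y=tr("w",0,-.03); print(s,y)
a=leg([.5467,-.2962,.07,-12.5],[*s,.07,y])
```

```text
22 rows offset [-1.35, 1.83, np.float64(0.2)] twist z 4.11 radius 0.59 0.65
[ 0.56382144 -0.16246862] 10.8
5 rows offset [0.19, -2.71, np.float64(-0.0)] twist z -4.66 radius 0.59 0.62
```

>>> arm_command --steps '[{"offset": [-1.35,1.83,0.2],"twist": [0,0,4.11],"fingers": 60},{"offset": [-1.35,1.83,0.2],"twist": [0,0,4.11],"fingers": 60},{"offset": [-1.35,1.83,0.2],"twist": [0,0,4.11],"fingers": 60},{"offset": [-1.35,1.83,0.2],"twist": [0,0,4.11],"fingers": 60},{"offset": [-1.35,1.83,0.2],"twist": [0,0,4.11],"fingers": 60},{"offset": [-1.35,1.83,0.2],"twist": [0,0,4.11],"fingers": 60},{"offset": [-1.35,1.83,0.2],"twist": [0,0,4.11],"fingers": 60},{"offset": [-1.35,1.83,0.2],"twist": [0,0,4.11],"fingers": 60},{"offset": [-1.35,1.83,0.2],"twist": [0,0,4.11],"fingers": 60},{"offset": [-1.35,1.83,0.2],"twist": [0,0,4.11],"fingers": 60},{"offset": [-1.35,1.83,0.2],"twist": [0,0,4.11],"fingers": 60}]'

```text
time: 30.05
position: [0.6445, -0.0751, 0.0676]
ee_rot: [[0.843, 0.537, -0.001], [0.537, -0.843, 0.0], [-0.001, -0.001, -1.0]]
wrist_force: [0.4, -0.1, 0.0]
opening: 0.051
grasp_force: 0.0
```

>>> arm_command --steps '[{"offset": [-1.35,1.83,0.2],"twist": [0,0,4.11],"fingers": 60},{"offset": [-1.35,1.83,0.2],"twist": [0,0,4.11],"fingers": 60},{"offset": [-1.35,1.83,0.2],"twist": [0,0,4.11],"fingers": 60},{"offset": [-1.35,1.83,0.2],"twist": [0,0,4.11],"fingers": 60},{"offset": [-1.35,1.83,0.2],"twist": [0,0,4.11],"fingers": 60},{"offset": [-1.35,1.83,0.2],"twist": [0,0,4.11],"fingers": 60},{"offset": [-1.35,1.83,0.2],"twist": [0,0,4.11],"fingers": 60},{"offset": [-1.35,1.83,0.2],"twist": [0,0,4.11],"fingers": 60},{"offset": [-1.35,1.83,0.2],"twist": [0,0,4.11],"fingers": 60},{"offset": [-1.35,1.83,0.2],"twist": [0,0,4.11],"fingers": 60},{"offset": [-1.35,1.83,0.2],"twist": [0,0,4.11],"fingers": 60},{"offset": [0,0,0],"twist": [0,0,0],"fingers": 60}]'

```text
time: 31.05
position: [0.5418, -0.2986, 0.0454]
ee_rot: [[0.975, -0.224, -0.002], [-0.224, -0.975, 0.001], [-0.002, -0.0, -1.0]]
wrist_force: [-0.3, -0.3, -0.3]
opening: 0.0513
grasp_force: 0.0
```

Run:
```python
from plan import *; from fit import *
look(["press"],{"press":(.557,.1535,-.211)},z=.006)
a=leg(now(),[.5467,-.2962,-.029,-12.5],1); print(sense()["position"])
```

```text
press [556.9 151.8] yaw -13.0 err 0.12
press [557.4 151.9] yaw -11.2 err 0.09
press [553.7 151.9] yaw -10.9 err 0.11
1 rows offset [0.18, 0.02, np.float64(7.53)] twist z 0.09 radius 0.62 0.62
[ 0.54500977 -0.29564069  0.0462728 ]
```

>>> arm_command --steps '[{"offset": [0.1,0,1.5],"twist": [0,0,0],"fingers": 60},{"offset": [0.08,0,2],"twist": [0,0,0],"fingers": 60},{"offset": [0,0,1.5],"twist": [0,0,0],"fingers": 60},{"offset": [0,0,1.0],"twist": [0,0,0],"fingers": 60},{"offset": [0,0,0.6],"twist": [0,0,0],"fingers": 60},{"offset": [0,0,0.4],"twist": [0,0,0],"fingers": 50},{"offset": [0,0,0.3],"twist": [0,0,0],"fingers": 40},{"offset": [0,0,0.1],"twist": [0,0,0],"fingers": 35},{"offset": [0,0,0],"twist": [0,0,0],"fingers": 35},{"offset": [0,0,0],"twist": [0,0,0],"fingers": 35}]' --newtons 35

```text
time: 32.08
position: [0.5466, -0.2968, -0.027]
ee_rot: [[0.976, -0.217, 0.001], [-0.217, -0.976, -0.0], [0.001, 0.0, -1.0]]
wrist_force: [-0.2, 0.1, 0.5]
opening: 0.0301
grasp_force: 0.0
```

>>> arm_command --steps '[{"offset": [0,0,0.1],"twist": [0,0,0],"fingers": 0},{"offset": [0,0,0],"twist": [0,0,0],"fingers": 0},{"offset": [0,0,0],"twist": [0,0,0],"fingers": 0},{"offset": [0,0,0],"twist": [0,0,0],"fingers": 0},{"offset": [0,0,0],"twist": [0,0,0],"fingers": 0}]'

```text
time: 32.5
position: [0.5468, -0.2969, -0.0276]
ee_rot: [[0.976, -0.217, 0.001], [-0.217, -0.976, -0.001], [0.001, 0.0, -1.0]]
wrist_force: [-2.2, 1.5, 5.4]
opening: 0.0196
grasp_force: 34.1
```

>>> arm_command --steps '[{"offset": [0,0,-0.5],"twist": [0,0,0],"fingers": 0},{"offset": [0,0,-1.5],"twist": [0,0,0],"fingers": 0},{"offset": [0,0,-2.5],"twist": [0,0,0],"fingers": 0},{"offset": [0,0,-2.5],"twist": [0,0,0],"fingers": 0},{"offset": [0,0,-2],"twist": [0,0,0],"fingers": 0},{"offset": [0.19,-2.71,0],"twist": [0,0,-4.66],"fingers": 0},{"offset": [0.19,-2.71,0],"twist": [0,0,-4.66],"fingers": 0},{"offset": [0.19,-2.71,0],"twist": [0,0,-4.66],"fingers": 0},{"offset": [0.19,-2.71,0],"twist": [0,0,-4.66],"fingers": 0},{"offset": [0.19,-2.71,0],"twist": [0,0,-4.66],"fingers": 0},{"offset": [0,0,0],"twist": [0,0,0],"fingers": 0},{"offset": [0,0,0],"twist": [0,0,0],"fingers": 0}]'

```text
time: 33.5
position: [0.5634, -0.1618, 0.0619]
ee_rot: [[0.982, 0.189, 0.0], [0.189, -0.982, -0.0], [0.0, 0.0, -1.0]]
wrist_force: [0.1, -0.8, -1.0]
opening: 0.0196
grasp_force: 34.4
```

Run:
```python
from plan import *; from fit import *
a=now();s,y=tr("w",0,-.03)
look(["bundle_lime"],{"bundle_lime":(*s,np.radians(y))},z=a[2]+.028)
print(np.round(a,4),s); leg(a,[*s,-.022,y],1)
```

```text
bundle_lime [ 564.8 -164.5] yaw 12.6 err 0.53
[ 0.5634 -0.1618  0.0619 10.8819] [ 0.56382144 -0.16246862]
1 rows offset [0.03, 0.08, np.float64(8.39)] twist z 0.08 radius 0.59 0.59
```

>>> arm_command --steps '[{"offset": [0,0.05,1.5],"twist": [0,0,0],"fingers": 0},{"offset": [0,0,2.5],"twist": [0,0,0],"fingers": 0},{"offset": [0,0,2.0],"twist": [0,0,0],"fingers": 0},{"offset": [0,0,1.0],"twist": [0,0,0],"fingers": 0},{"offset": [0,0,0.6],"twist": [0,0,0],"fingers": 0},{"offset": [0,0,0.3],"twist": [0,0,0],"fingers": 0},{"offset": [0,0,0.2],"twist": [0,0,0],"fingers": 0},{"offset": [0,0,0.1],"twist": [0,0,0],"fingers": 0},{"offset": [0,0,0],"twist": [0,0,0],"fingers": 0},{"offset": [0,0,0],"twist": [0,0,0],"fingers": 0}]'

```text
time: 34.53
position: [0.5637, -0.1634, -0.0199]
ee_rot: [[0.982, 0.187, 0.001], [0.187, -0.982, -0.0], [0.001, 0.001, -1.0]]
wrist_force: [-0.6, 0.3, -0.5]
opening: 0.0192
grasp_force: 34.4
```

>>> arm_command --steps '[{"offset": [0,0,0.1],"twist": [0,0,0],"fingers": 0},{"offset": [0,0,0],"twist": [0,0,0],"fingers": 0},{"offset": [0,0,0],"twist": [0,0,0],"fingers": 0}]'

```text
time: 34.78
position: [0.5634, -0.1633, -0.0215]
ee_rot: [[0.982, 0.187, 0.0], [0.187, -0.982, -0.0], [0.0, 0.0, -1.0]]
wrist_force: [0.4, -0.1, -2.0]
opening: 0.0194
grasp_force: 34.4
```

>>> arm_command --steps '[{"offset": [0,0,0.1],"twist": [0,0,0],"fingers": 0},{"offset": [0,0,0],"twist": [0,0,0],"fingers": 0},{"offset": [0,0,0],"twist": [0,0,0],"fingers": 0}]'

```text
time: 35.03
position: [0.5635, -0.1633, -0.0216]
ee_rot: [[0.982, 0.187, 0.0], [0.187, -0.982, -0.0], [0.0, 0.0, -1.0]]
wrist_force: [-4.6, 2.3, 10.5]
opening: 0.0193
grasp_force: 35.7
```

>>> arm_command --steps '[{"offset": [0,0,-0.05],"twist": [0,0,0],"fingers": 0},{"offset": [0,0,0],"twist": [0,0,0],"fingers": 30},{"offset": [0,0,0],"twist": [0,0,0],"fingers": 40},{"offset": [0,0,0],"twist": [0,0,0],"fingers": 45},{"offset": [0,0,-0.5],"twist": [0,0,0],"fingers": 45},{"offset": [0,0,-1.5],"twist": [0,0,0],"fingers": 45},{"offset": [0,0,-3],"twist": [0,0,0],"fingers": 45},{"offset": [0,0,-3],"twist": [0,0,0],"fingers": 60},{"offset": [0,0,-3],"twist": [0,0,0],"fingers": 80},{"offset": [0,0,-1],"twist": [0,0,0],"fingers": 90},{"offset": [0,0,0],"twist": [0,0,0],"fingers": 100}]'

```text
time: 35.95
position: [0.5647, -0.1637, 0.1011]
ee_rot: [[0.982, 0.187, 0.005], [0.187, -0.982, -0.002], [0.005, 0.003, -1.0]]
wrist_force: [0.9, 0.1, -0.3]
opening: 0.0839
grasp_force: 0.0
```

Run:
```python
from plan import *
a=leg(now(),[.395,.299,.08,100.8],24)
s,y=tr("w",.042,.036); print(s,y+90)
a=leg([.395,.299,.08,100.8],[*s,.08,y+90])
```

```text
24 rows offset [1.27, -1.9, np.float64(0.09)] twist z -3.75 radius 0.5 0.6
[ 0.59271034 -0.08976764] 100.8
14 rows offset [-2.99, 0.87, np.float64(-0.0)] twist z -0.0 radius 0.49 0.6
```

>>> arm_command --steps '[{"offset": [1.27,-1.9,0.09],"twist": [0,0,-3.75],"fingers": 100},{"offset": [1.27,-1.9,0.09],"twist": [0,0,-3.75],"fingers": 100},{"offset": [1.27,-1.9,0.09],"twist": [0,0,-3.75],"fingers": 100},{"offset": [1.27,-1.9,0.09],"twist": [0,0,-3.75],"fingers": 100},{"offset": [1.27,-1.9,0.09],"twist": [0,0,-3.75],"fingers": 100},{"offset": [1.27,-1.9,0.09],"twist": [0,0,-3.75],"fingers": 100},{"offset": [1.27,-1.9,0.09],"twist": [0,0,-3.75],"fingers": 100},{"offset": [1.27,-1.9,0.09],"twist": [0,0,-3.75],"fingers": 100},{"offset": [1.27,-1.9,0.09],"twist": [0,0,-3.75],"fingers": 100},{"offset": [1.27,-1.9,0.09],"twist": [0,0,-3.75],"fingers": 100},{"offset": [1.27,-1.9,0.09],"twist": [0,0,-3.75],"fingers": 100},{"offset": [1.27,-1.9,0.09],"twist": [0,0,-3.75],"fingers": 100}]'

```text
time: 36.95
position: [0.5734, 0.1048, 0.0855]
ee_rot: [[0.559, 0.829, -0.002], [0.829, -0.56, -0.0], [-0.001, -0.002, -1.0]]
wrist_force: [-0.0, -0.2, -0.6]
opening: 0.0856
grasp_force: 0.0
```

>>> arm_command --steps '[{"offset": [1.27,-1.9,0.09],"twist": [0,0,-3.75],"fingers": 100},{"offset": [1.27,-1.9,0.09],"twist": [0,0,-3.75],"fingers": 100},{"offset": [1.27,-1.9,0.09],"twist": [0,0,-3.75],"fingers": 100},{"offset": [1.27,-1.9,0.09],"twist": [0,0,-3.75],"fingers": 100},{"offset": [1.27,-1.9,0.09],"twist": [0,0,-3.75],"fingers": 100},{"offset": [1.27,-1.9,0.09],"twist": [0,0,-3.75],"fingers": 100},{"offset": [1.27,-1.9,0.09],"twist": [0,0,-3.75],"fingers": 100},{"offset": [1.27,-1.9,0.09],"twist": [0,0,-3.75],"fingers": 100},{"offset": [1.27,-1.9,0.09],"twist": [0,0,-3.75],"fingers": 100},{"offset": [1.27,-1.9,0.09],"twist": [0,0,-3.75],"fingers": 100},{"offset": [1.27,-1.9,0.09],"twist": [0,0,-3.75],"fingers": 100},{"offset": [1.27,-1.9,0.09],"twist": [0,0,-3.75],"fingers": 100}]'

```text
time: 37.95
position: [0.3917, 0.3006, 0.075]
ee_rot: [[-0.19, 0.982, -0.002], [0.982, 0.19, -0.001], [-0.001, -0.002, -1.0]]
wrist_force: [0.1, -0.2, -0.3]
opening: 0.0853
grasp_force: 0.0
```

>>> arm_command --steps '[{"offset": [0,0,0],"twist": [0,0,0],"fingers": 100},{"offset": [0,0,0],"twist": [0,0,0],"fingers": 100}]'

```text
time: 38.12
position: [0.3922, 0.3005, 0.0754]
ee_rot: [[-0.188, 0.982, -0.001], [0.982, 0.188, -0.001], [-0.001, -0.001, -1.0]]
wrist_force: [-0.4, -0.8, -0.3]
opening: 0.0855
grasp_force: 0.0
```

Run:
```python
from plan import *; from fit import *
look(["bundle_lime"],{"bundle_lime":(.5638,-.1625,.189)},z=.006)
look(["jar_blue"],G)
print(sense()["position"]);a=leg(now(),[.395,.299,-.021,100.8],1)
```

```text
bundle_lime [ 563.2 -164.5] yaw 11.5 err 0.16
bundle_lime [ 563.5 -164.7] yaw 11.3 err 0.11
bundle_lime [ 564.2 -163.8] yaw 11.8 err 0.22
jar_blue [395.1 299.4] yaw -1.2 err 0.15
jar_blue [395.3 297.6] yaw -0.4 err 0.13
jar_blue [393.3 300.1] yaw -1.3 err 0.15
[0.3934687  0.30010362 0.0761558 ]
1 rows offset [-0.14, 0.13, np.float64(9.72)] twist z -0.06 radius 0.5 0.5
```

Lime is placed to within 2 mm. Now the blue jar.

>>> arm_command --steps '[{"offset": [-0.1,0.15,2],"twist": [0,0,0],"fingers": 100},{"offset": [0,0,2],"twist": [0,0,0],"fingers": 100},{"offset": [0,0,2],"twist": [0,0,0],"fingers": 100},{"offset": [0,0,1.5],"twist": [0,0,0],"fingers": 100},{"offset": [0,0,0.9],"twist": [0,0,0],"fingers": 100},{"offset": [0,0,0.6],"twist": [0,0,0],"fingers": 100},{"offset": [0,0,0.4],"twist": [0,0,0],"fingers": 90},{"offset": [0,0,0.2],"twist": [0,0,0],"fingers": 80},{"offset": [0,0,0],"twist": [0,0,0],"fingers": 70},{"offset": [0,0,0],"twist": [0,0,0],"fingers": 65}]' --newtons 35

```text
time: 39.35
position: [0.3951, 0.2999, -0.0192]
ee_rot: [[-0.187, 0.982, 0.001], [0.982, 0.187, 0.0], [0.0, 0.001, -1.0]]
wrist_force: [-0.1, 0.9, 0.9]
opening: 0.0554
grasp_force: 0.0
```

>>> arm_command --steps '[{"offset": [0,0,0],"twist": [0,0,0],"fingers": 0},{"offset": [0,0,0],"twist": [0,0,0],"fingers": 0},{"offset": [0,0,0],"twist": [0,0,0],"fingers": 0},{"offset": [0,0,0],"twist": [0,0,0],"fingers": 0},{"offset": [0,0,0],"twist": [0,0,0],"fingers": 0}]'

```text
time: 39.77
position: [0.3954, 0.3, -0.0188]
ee_rot: [[-0.187, 0.982, 0.001], [0.982, 0.187, 0.001], [0.001, 0.002, -1.0]]
wrist_force: [-0.8, -0.6, 6.6]
opening: 0.0395
grasp_force: 33.9
```

>>> arm_command --steps '[{"offset": [0,0,-0.5],"twist": [0,0,0],"fingers": 0},{"offset": [0,0,-1.5],"twist": [0,0,0],"fingers": 0},{"offset": [0,0,-2.5],"twist": [0,0,0],"fingers": 0},{"offset": [0,0,-2.5],"twist": [0,0,0],"fingers": 0},{"offset": [0,0,-2],"twist": [0,0,0],"fingers": 0},{"offset": [0,0,-1],"twist": [0,0,0],"fingers": 0},{"offset": [-1.5,0.44,0],"twist": [0,0,0],"fingers": 0},{"offset": [-2.99,0.87,0],"twist": [0,0,0],"fingers": 0},{"offset": [-2.99,0.87,0],"twist": [0,0,0],"fingers": 0},{"offset": [-2.99,0.87,0],"twist": [0,0,0],"fingers": 0},{"offset": [-2.99,0.87,0],"twist": [0,0,0],"fingers": 0},{"offset": [-2.99,0.87,0],"twist": [0,0,0],"fingers": 0}]'

```text
time: 40.77
position: [0.4729, 0.1456, 0.0801]
ee_rot: [[-0.187, 0.982, -0.001], [0.982, 0.187, -0.0], [0.0, -0.001, -1.0]]
wrist_force: [-0.0, 0.3, -1.6]
opening: 0.0394
grasp_force: 34.0
```

>>> arm_command --steps '[{"offset": [-2.99,0.87,0],"twist": [0,0,0],"fingers": 0},{"offset": [-2.99,0.87,0],"twist": [0,0,0],"fingers": 0},{"offset": [-2.99,0.87,0],"twist": [0,0,0],"fingers": 0},{"offset": [-2.99,0.87,0],"twist": [0,0,0],"fingers": 0},{"offset": [-2.99,0.87,0],"twist": [0,0,0],"fingers": 0},{"offset": [-2.99,0.87,0],"twist": [0,0,0],"fingers": 0},{"offset": [-2.99,0.87,0],"twist": [0,0,0],"fingers": 0},{"offset": [-2.99,0.87,0],"twist": [0,0,0],"fingers": 0},{"offset": [-1.5,0.44,0],"twist": [0,0,0],"fingers": 0},{"offset": [0,0,0],"twist": [0,0,0],"fingers": 0},{"offset": [0,0,0],"twist": [0,0,0],"fingers": 0}]'

```text
time: 41.68
position: [0.5926, -0.0892, 0.0795]
ee_rot: [[-0.186, 0.983, -0.001], [0.983, 0.186, 0.0], [0.001, -0.001, -1.0]]
wrist_force: [-0.6, 0.1, -2.2]
opening: 0.0392
grasp_force: 34.0
```

Run:
```python
from plan import *; from fit import *
a=now();s,y=tr("w",.042,.036)
look(["jar_blue"],{"jar_blue":(*s,0)},z=a[2]+.019)
print(np.round(a,4),s); leg(a,[*s,-.013,y+90],1)
```

```text
jar_blue [590.1 -89.6] yaw 0.4 err 0.44
[ 5.926000e-01 -8.920000e-02  7.950000e-02  1.007167e+02] [ 0.59271034 -0.08976764]
1 rows offset [-0.06, 0.0, np.float64(9.25)] twist z -0.08 radius 0.6 0.6
```

>>> arm_command --steps '[{"offset": [-0.05,0,1.5],"twist": [0,0,0],"fingers": 0},{"offset": [0,0,2.5],"twist": [0,0,0],"fingers": 0},{"offset": [0,0,2.5],"twist": [0,0,0],"fingers": 0},{"offset": [0,0,1.2],"twist": [0,0,0],"fingers": 0},{"offset": [0,0,0.7],"twist": [0,0,0],"fingers": 0},{"offset": [0,0,0.4],"twist": [0,0,0],"fingers": 0},{"offset": [0,0,0.2],"twist": [0,0,0],"fingers": 0},{"offset": [0,0,0.1],"twist": [0,0,0],"fingers": 0},{"offset": [0,0,0],"twist": [0,0,0],"fingers": 0},{"offset": [0,0,0],"twist": [0,0,0],"fingers": 0}]'

```text
time: 42.72
position: [0.5935, -0.0894, -0.0099]
ee_rot: [[-0.187, 0.982, 0.001], [0.982, 0.187, -0.0], [-0.0, 0.001, -1.0]]
wrist_force: [-0.6, 0.4, -0.4]
opening: 0.0394
grasp_force: 34.0
```

>>> arm_command --steps '[{"offset": [0,0,0.1],"twist": [0,0,0],"fingers": 0},{"offset": [0,0,0],"twist": [0,0,0],"fingers": 0},{"offset": [0,0,0],"twist": [0,0,0],"fingers": 0}]'

```text
time: 42.97
position: [0.5931, -0.0893, -0.0115]
ee_rot: [[-0.187, 0.982, 0.0], [0.982, 0.187, -0.0], [-0.0, 0.0, -1.0]]
wrist_force: [0.8, -0.2, -1.3]
opening: 0.0394
grasp_force: 34.0
```

>>> arm_command --steps '[{"offset": [0,0,0.1],"twist": [0,0,0],"fingers": 0},{"offset": [0,0,0.05],"twist": [0,0,0],"fingers": 0},{"offset": [0,0,0],"twist": [0,0,0],"fingers": 0},{"offset": [0,0,0],"twist": [0,0,0],"fingers": 0}]'

```text
time: 43.3
position: [0.5932, -0.0893, -0.0128]
ee_rot: [[-0.187, 0.982, 0.0], [0.982, 0.187, -0.0], [-0.0, 0.0, -1.0]]
wrist_force: [-1.7, -1.2, 5.2]
opening: 0.0393
grasp_force: 35.0
```

>>> arm_command --steps '[{"offset": [0,0,0],"twist": [0,0,0],"fingers": 55},{"offset": [0,0,0],"twist": [0,0,0],"fingers": 60},{"offset": [0,0,0],"twist": [0,0,0],"fingers": 68},{"offset": [0,0,0],"twist": [0,0,0],"fingers": 68},{"offset": [0,0,-1],"twist": [0,0,0],"fingers": 68},{"offset": [0,0,-2.5],"twist": [0,0,0],"fingers": 68},{"offset": [0,0,-3],"twist": [0,0,0],"fingers": 68},{"offset": [0,0,-3],"twist": [0,0,0],"fingers": 68},{"offset": [0,0,-3],"twist": [0,0,0],"fingers": 68},{"offset": [0,-2.5,0],"twist": [0,0,0],"fingers": 80},{"offset": [0,-2.5,0],"twist": [0,0,0],"fingers": 80},{"offset": [0,-2.5,0],"twist": [0,0,0],"fingers": 80}]'

```text
time: 44.3
position: [0.5185, -0.1034, 0.1127]
ee_rot: [[-0.188, 0.982, 0.001], [0.982, 0.188, -0.0], [-0.001, 0.001, -1.0]]
wrist_force: [0.6, 0.4, 1.2]
opening: 0.0686
grasp_force: 0.0
```

>>> arm_command --steps '[{"offset": [0,-2.5,0],"twist": [0,0,0],"fingers": 80},{"offset": [0,-2.5,0],"twist": [0,0,0],"fingers": 80},{"offset": [0,-2.5,0],"twist": [0,0,0],"fingers": 80},{"offset": [0,-2.5,0],"twist": [0,0,0],"fingers": 80},{"offset": [0,-2.5,0],"twist": [0,0,0],"fingers": 80},{"offset": [0,0,0],"twist": [0,0,0],"fingers": 80},{"offset": [0,0,0],"twist": [0,0,0],"fingers": 80}]'

```text
time: 44.88
position: [0.3963, -0.127, 0.1127]
ee_rot: [[-0.186, 0.983, 0.001], [0.983, 0.186, -0.001], [-0.001, 0.001, -1.0]]
wrist_force: [1.1, 0.9, -0.3]
opening: 0.0681
grasp_force: 0.0
```

Run:
```python
from plan import *; from fit import *
print(tr("w",.042,.036)[0])
ps,_=look(["jar_blue"],{"jar_blue":(.5927,-.0898,0)},z=.006)
cv2.imwrite("pics/end.png",np.vstack([cv2.resize(ps[0]["frame"][110:290,80:440],(600,300)),cv2.resize(ps[1]["frame"][105:285,150:460],(516,300))[:, :516] if 0 else cv2.resize(ps[1]["frame"][105:285,120:480],(600,300))]))
```

```text
[ 0.59271034 -0.08976764]
jar_blue [591.3 -89.7] yaw 0.3 err 0.21
jar_blue [592.  -89.8] yaw 0.1 err 0.24
jar_blue [591.3 -89.9] yaw -0.0 err 0.18
```

View pics/end.png

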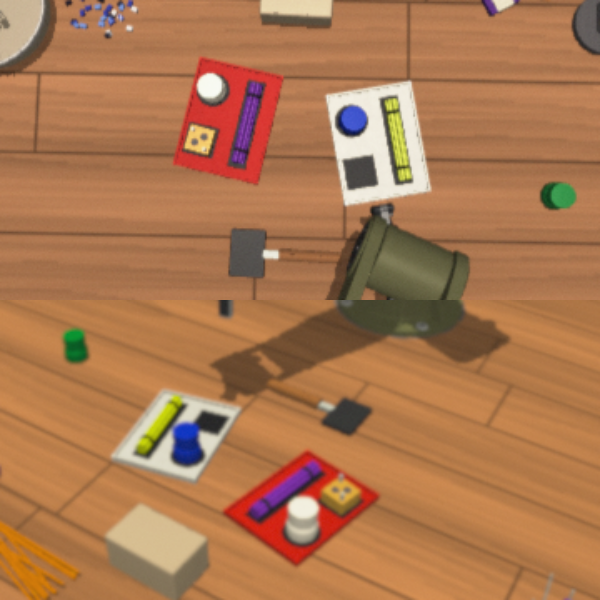

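The picture shows all five items on their marks. On the red tray: white jar at (211,88), press at (200,140) with pins up, violet bundle at (246,124). On the white tray: blue jar at (352,121) and lime bundle at (398,140). The green jar, paddle and brick are undisturbed, so I'm handing in.

```bash
python3 -c "
from cell import ticket
print(ticket.close_job())"
```

```text
the job is handed in; nothing more can be done
None
```

Both kits are made up and handed in: all five items measured within about 3 mm of their marks, the glass was lowered to light contact before each release, and the green jar, paddle and brick were never touched.

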